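# Drive the worn bush out of a microscope carrier

## Task

The worn bush in the microscope's head carrier has to come out: take from the punch stand the drift that fits the hole in the cap of the carrier's boss (the middle-sized of the three), feel it into the hole and push it steadily straight down, until the bush has dropped out into the tray below and the drift's flange rests on the cap. The aluminium marks easily, so touch the carrier and its cap only lightly and never force the drift against them. Then draw the drift out, hang it back upright in the same place in the stand, and leave everything else where it is.

Things in the scene. Friction and masses are not known exactly. Their poses are not given: they have to be found in the camera images.
- drift: the middle-sized bush drift, plain steel, hanging upright by its flange in a hole of the stand. From the tip up: shank 19 mm thick, 46 mm long, square-ended; flange 42 mm across, 6 mm thick; ringed handle 24 mm thick, 60 mm long; 112 mm in all, about 0.38 kg. Origin: centre of the tip's end face; z points up along the axis to the handle. Its place in the row of three changes.
- carrier: white head carrier, screwed down on two steel blocks. Origin: on the upright bore axis, 0 to 10 mm above the table. Boss 60 mm across, z 50 to 78, 31 mm bore; on it a bare eccentric cap 51 mm across, z 78 to 90, clamped at any turn, with a square-edged 20.5 mm hole in its middle: hole and cap sit 3.5 mm off the axis, towards an unknown side. Lug (-y), arm (+y): below z 83. Marks above 30 N from the drift.
- bush: the worn brass bush, a tube 30 mm outside, 10 mm inside, 24 mm long, stuck upright in the carrier's bore, its top 0.5 to 3.5 mm under the cap (carrier z 78). Origin: centre of its lower end. It slides down under a steady 8 to 17 N and drops free when its top passes carrier z 52, into a tin tray (90 x 60 mm, floor at carrier z 3).
- stand: aluminium punch stand, fixed, 62 x 266 mm, open below. Its plate's top is 75 mm above the table; three 25.5 mm holes at y -62, 0 and +62 mm, x 0. Origin: centre of its foot at table height, z up. A hung drift's flange lies on the plate, so its tip is 29 mm above the table and its handle's top 141 mm above it.
- thin_drift: the thinner drift hanging in the same stand: shank 8.5 mm, handle 20 mm thick, same lengths; it would slip through the bush. Leave it.
- thick_drift: the thicker drift hanging in the same stand: shank 22.5 mm, handle 28 mm thick, same lengths; it does not enter the hole. Leave it.
- new_bush: the new brass bush, same size as the worn one (30 mm across, 24 mm tall), standing on the mat. Leave it.
- lens: black auxiliary lens, a low disc 58 mm across and 28 mm tall, lying on the mat. Leave it.
- meter: grey multimeter in a blue holster, lying flat, 98 x 188 x 44 mm, long side along its y. Leave it.
- spool: solder spool standing on its flange, 60 mm across, 34 mm tall. Leave it.
- board: bare phone circuit board lying flat, 66 x 130 mm, 7 mm tall. Leave it.
- screwdriver: screwdriver lying flat, 170 mm long, black handle. Leave it.
Mind the look-alikes: they are no part of the job. What is shaped like the drift but blue, green or pink is not meant.

How it is judged:
By the outcome, as a careful person would: the job done as asked, in the order asked, and still so for the second after the job is handed in, with the robot touching nothing.
It also fails if it takes over 64 s, if anything falls off the work surface, if the arm or the gripper's body presses on something with over 40 N, if the wrist force passes 120 N, or if a joint passes its speed limit or range.

## Robot

A 6-joint arm with a two-finger parallel gripper is mounted at the origin on the work surface. World frame = base frame: x ahead of the robot, y to its left, z up, the work surface at z = 0. Lengths are in m, angles in degrees, forces in N, time in s.
With the tool pointing down it reaches from about 0.35 to 0.975 m from the base axis. Payload 7.1 kg.
Tool frame: the origin (TCP) lies midway between the tips of the shut fingers; the grasp point (between the pads) lies 19 mm behind it; y points along the fingers, x is the direction in which the jaws open and shut, and the axes are right-handed (so a half turn about y gives the same grasp; the last joint's range is limited). The gripper opens to 88 mm and grips with 3 to 60 N. Pads are 20 mm wide; open, the fingers measure 115 mm over their backs; the gripper's body (75 mm by 178 mm) begins 61 mm behind the grasp point.
Start: joints at [76.146, 24.242, 93.386, -0, 62.372, -1.089], TCP at [0.138, 0.61, 0.223] pointing down, gripper open.
Joint ranges: [-172.04, 172.04], [-51.8, 120.97], [4.93, 147.93], [-75.15, 255.16], [6.16, 154.13], [-145.62, 145.62]. Speed limits (degrees/s): [136.94, 136.94, 172.46, 180, 180, 180].

## Interface

Orientations are given as [roll, pitch, yaw] about the fixed x, y, z axes, in that order (R = Rz(yaw) Ry(pitch) Rx(roll)).
In Python, from station import r gives the robot as it stands.
- The arm moves only by the tool servo_tool, never from a script. Its argument "plan" is a list of rows, each a list of 7 numbers: the turn, a rotation vector about the tool's x, y, z scaled (see below), then the shift along the tool's x, y, z scaled (see below), then the closure, from 0 (fully open) to 1 (shut). A call has 1 to 10 rows; each row is the pose to reach, as a shift and turn from the pose commanded when the call began, along the tool's axes at that moment; what a row does not reach only later rows make up. The controller multiplies each number of a shift by 200 mm and each number of a turn by pi/2 rad. A row lasts 1/10 s, in which the tool goes at most 50 mm and 8.59 degrees, less where a joint would pass 70% of its speed; a pose out of reach is approached as far as the arm can. A call with a number of a shift or a turn outside -1 to 1 is refused whole. A call with a gripper value outside its range is refused whole. The fingers move at their own pace and stop on an object; the grip force is fixed at half the most. Time passes only in rows, so rows that repeat a pose let the fingers close. It gives the time, the measured TCP pose, the force and the opening at its end, in the units of the state.
- r.sense(): the state, without advancing time (a new reading comes with each control period).
- r.snapshot(name): name is "scene" or "top" or "wrist"; returns a dict with "frame" (420x560x3 uint8, blue, green, red), "z_map" (420x560 float32, m along the optical axis (not along the pixel's ray), 0 where there is no reading), "K" (3x3 intrinsics, pixels), "rvec" (rotation vector, rad) and "tvec" (3), from world to camera coordinates, as OpenCV has them. Camera axes: x right, y down, z forward; pixel columns grow to the right and rows downward; lengths in m; the calibration is good to about 2 mm. The wrist camera is an equidistant fisheye: a pixel r from the principal point sees the ray r / f radians off the axis. A picture is of the moment at which its call begins.
- r.close_job(): hands the job in, once; it reports no verdict.
Trained networks look in a picture, given as the dict that the camera call returned (one of the last four; its "shot" number tells which), for a name from the list of things; names that differ only in an ending like _2 or _b are one class to them, and where a whole thing is asked for, a point or a joint stands for the part that bears it (a point fixed in the world has none). Each returns a list of dicts, best first, with "conf" (0 to 1); they miss things now and then, are a little off and sometimes report something else, mostly with a low value. They report only what shows in the picture. A call takes as long as a camera call. They do not tell look-alikes from the thing itself.
- r.recognise(picture, thing): "extent" ([left, top, width, height] in pixels, round what is visible of it).
- r.silhouettes(picture, thing): "region" (420x560 bool, what is visible of it) and "extent" ([left, top, width, height] in pixels, round what is visible of it).
The state is a dict: "time_s": time; "joint_positions": joint angles; "joint_vel": joint speeds; "effort": joint torques, N m; "ee_pos": TCP position; "tcp_rot": TCP orientation; "ft_force": force on the tool from outside, world axes, zero at the start; "wrist_torque": the same for the moment, N m; "grip_width": finger opening in m.
Only numpy, scipy, OpenCV 4.12 (cv2) and the standard library are available. Lean on these libraries where they do the work, as an engineer would, in place of code of your own. Each camera call takes 0.05 s, during which the arm holds its last target.

## Working session

There is one attempt and no reset: what is moved stays moved. The work goes in short steps, Python scripts to look and compute and a tool call to move; the robot and the scene stay as the last step left them, time stands still between calls to the robot, and variables do not carry over. Pictures are saved under pics/ and viewed, and the job is handed in when it is done.

Besides the shell and the picture viewer there is one more tool, called after "Emit:" by a JSON object that holds its "op" and its "data". servo_tool: Moves the arm, as the interface text tells. Shifts and turns lie within -1 to 1; 1 stands for 200 mm of shift or pi/2 rad of turn. Its arguments: {"type":"object","properties":{"plan":{"type":"array"}},"required":["plan"]}

```bash
ls; mkdir -p pics; python3 - <<'E'
from station import r
import cv2,pickle
print(r.sense())
for n in("scene","top","wrist"):
    s=r.snapshot(n); cv2.imwrite(f"pics/{n}0.png",s["frame"]); pickle.dump(s,open(f"{n}0.pkl","wb"))
    print(n,s["K"].tolist(),s["rvec"],s["tvec"],s["shot"])
    for t in ("drift","carrier","stand","thin_drift","thick_drift","bush"):
        print(t,[(d["conf"],d["extent"]) for d in r.recognise(s,t)][:4])
E
```

```text
pics
{'time_s': 0.0, 'joint_positions': array([ 7.61462825e+01,  2.42833633e+01,  9.34323192e+01,  4.00577595e-04,
        6.23725692e+01, -1.08922738e+00]), 'joint_vel': array([-0.07805409,  0.02289153, -0.07733051,  0.11146121,  0.03261684,
       -0.03307976]), 'effort': array([ 8.29747842e-04, -5.44625401e+01, -2.73669684e+01,  6.44294475e-02,
        2.29890546e-02, -1.07344383e-04]), 'ee_pos': array([0.13793374, 0.60900791, 0.22190726]), 'tcp_rot': array([-8.99979678e+01,  8.82290441e-02,  7.72353254e+01]), 'ft_force': array([ 0.0655111 , -0.0806938 ,  0.81815914]), 'wrist_torque': array([-0.00897834,  0.04474511, -0.01837971]), 'grip_width': 0.08780739177937644}
scene [[458.78242547084784, 0.0, 285.43343734445403], [0.0, 458.78242547084784, 209.48941981835543], [0.0, 0.0, 1.0]] [ 0.83843468  2.54204114 -1.10027309] [ 0.45135404 -0.17584384  1.20263153] 1
drift [(0.94, [211.8, 158.4, 16.7, 43.9]), (0.92, [301.2, 180.6, 17.9, 40.6]), (0.88, [265.4, 138.2, 20.1, 36.9]), (0.61, [334.6, 150.4, 19.2, 48.5])]
carrier [(0.96, [297.0, 218.7, 125.0, 87.2]), (0.46, [301.5, 167.2, 36.0, 2
[... 282 characters left out ...]
-2.18021833  0.13996471] [0.00313652 0.57332747 1.00962201] 2
drift [(0.84, [264.9, 228.2, 20.8, 20.2]), (0.81, [327.2, 234.1, 22.8, 17.1]), (0.8, [280.5, 285.5, 22.5, 22.4]), (0.67, [346.1, 176.8, 19.0, 20.8])]
carrier [(0.74, [124.0, 198.2, 124.9, 52.8])]
stand [(0.75, [300.0, 222.9, 124.7, 42.1])]
thin_drift [(0.78, [382.8, 237.3, 29.5, 22.2])]
thick_drift [(0.54, [356.2, 234.1, 25.0, 20.6])]
bush [(0.46, [209.9, 219.4, 4.3, 5.5])]
wrist [[325.19226210127806, 0.0, 273.46306329281333], [0.0, 325.19226210127806, 215.60613720324127], [0.0, 0.0, 1.0]] [-2.28702503 -1.82699291 -0.24163505] [-0.62450148 -0.03270717  0.38967839] 3
drift []
carrier []
stand []
thin_drift []
thick_drift []
bush []
```

View pics/scene0.png

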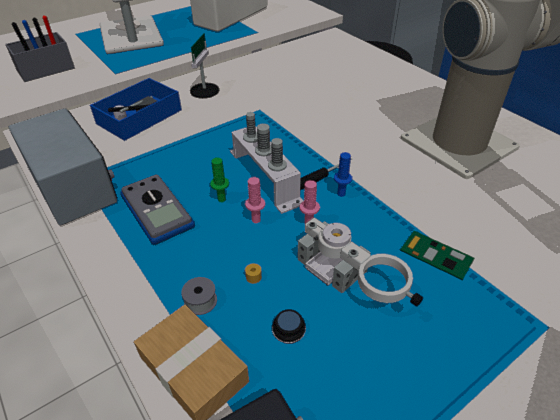

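View pics/top0.png

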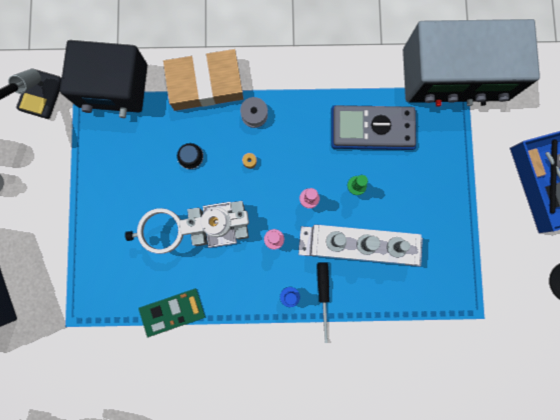

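View pics/wrist0.png

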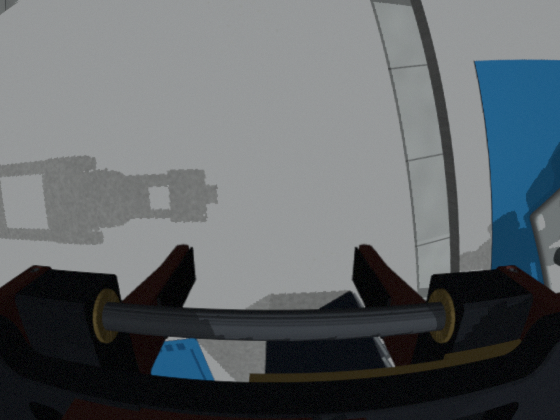

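```bash
cat > h.py <<'E'
import numpy as np,cv2,pickle
def cam(s):
    R,_=cv2.Rodrigues(np.array(s["rvec"],float)); return R,np.array(s["tvec"],float).ravel()
def cloud(s,fish=False):
    K=s["K"];z=s["z_map"];v,u=np.mgrid[:420,:560]
    x=(u-K[0,2])/K[0,0];y=(v-K[1,2])/K[1,1]
    if fish:
        th=np.hypot(x,y);k=np.where(th>1e-9,np.tan(np.minimum(th,1.5))/np.maximum(th,1e-9),1);x=x*k;y=y*k
    P=np.stack([x*z,y*z,z],-1);R,t=cam(s)
    W=(P-t)@R;W[z==0]=np.nan
    return W
def proj(s,P):
    p,_=cv2.projectPoints(np.array(P,float).reshape(-1,1,3),np.array(s["rvec"],float),np.array(s["tvec"],float),s["K"],None);return p.reshape(-1,2)
def rayz(s,uv,z):
    K=s["K"];R,t=cam(s);uv=np.atleast_2d(uv)
    d=np.c_[(uv[:,0]-K[0,2])/K[0,0],(uv[:,1]-K[1,2])/K[1,1],np.ones(len(uv))]@R
    c=-R.T@t; return c+d*((z-c[2])/d[:,2])[:,None]
E
python3 - <<'E'
from h import *
t=pickle.load(open("top0.pkl","rb"));s=pickle.load(open("scene0.pkl","rb"))
a=cv2.resize(t["frame"][190:320,180:440],None,fx=3,fy=3,interpolation=cv2.INTER_CUBIC);cv2.imwrite("pics/topc.png",a)
a=cv2.resize(s["frame"][100:320,200:430],None,fx=2.7,fy=2.7,interpolation=cv2.INTER_CUBIC);cv2.imwrite("pics/scc.png",a)
W=cloud(t)
for n,(u0,v0,u1,v1) in dict(row=(300,220,425,268),carr=(180,195,255,252)).items():
    w=W[v0:v1,u0:u1].reshape(-1,3);w=w[~np.isnan(w).any(1)]
    print(n,np.histogram(w[:,2],bins=np.arange(-.01,.16,.01)))
w=W[220:268,300:425].reshape(-1,3)
p=w[(w[:,2]>.07)&(w[:,2]<.079)];print("plate",cv2.minAreaRect(p[:,:2].astype(np.float32)))
p=w[w[:,2]>.133]
for lo in np.arange(-.5,.2,.001):pass
k,l,c=cv2.kmeans(p[:,:2].astype(np.float32),3,None,(3,50,1e-6),10,cv2.KMEANS_PP_CENTERS)
for i in range(3):
    q=p[l.ravel()==i];print(q.mean(0),q.min(0),q.max(0),len(q))
W2=cloud(s);w=W2[100:220,220:310].reshape(-1,3);
p=w[(w[:,2]>.07)&(w[:,2]<.079)];print("plate",cv2.minAreaRect(p[:,:2].astype(np.float32)))
p=w[w[:,2]>.136];
k,l,c=cv2.kmeans(p[:,:2].astype(np.float32),3,None,(3,50,1e-6),10,cv2.KMEANS_PP_CENTERS)
for i in range(3):
    q=p[l.ravel()==i];print(q.mean(0),q.min(0),q.max(0),len(q))
E
```

```text
row (array([1139, 1402,   37,   62,   13,   13,   11,   46, 2462,  256,   31,
         32,   37,   45,  212,  183]), array([-0.01,  0.  ,  0.01,  0.02,  0.03,  0.04,  0.05,  0.06,  0.07,
        0.08,  0.09,  0.1 ,  0.11,  0.12,  0.13,  0.14,  0.15]))
carr (array([ 873, 1223,  207,   65,   20,   29,  511,   51,  289,  557,  436,
          2,    0,    0,    0,    0]), array([-0.01,  0.  ,  0.01,  0.02,  0.03,  0.04,  0.05,  0.06,  0.07,
        0.08,  0.09,  0.1 ,  0.11,  0.12,  0.13,  0.14,  0.15]))
plate ((0.48656484484672546, -0.1867763251066208), (0.22080254554748535, 0.062152087688446045), 83.6802978515625)
[ 0.48646213 -0.18586603  0.13987812] [ 0.47411213 -0.20036233  0.13383566] [ 0.4990865  -0.17218901  0.14535357] 169
[ 0.4935475  -0.12393946  0.13983963] [ 0.48285364 -0.13520329  0.13305056] [ 0.50404513 -0.11287655  0.14434904] 123
[ 0.4801182  -0.24697116  0.13940445] [ 0.4710849  -0.25731078  0.13350285] [ 0.48848275 -0.23742742  0.14432876] 91
plate ((0.5361559987068176, -0.1483151614665985), (0.3105030357837677, 0.1565508246421814), 84.10291290283203)
[ 0.49364754 -0.12235022  0.13928298] [ 0.48301322 -0.13419425  0.13610539] [ 0.50507414 -0.11041288  0.1418356 ] 67
[ 0.48701755 -0.18371189  0.13948962] [ 0.46992954 -0.2003335   0.13601354] [ 0.49971284 -0.17076019  0.14234444] 84
[ 0.4807172  -0.24536806  0.13921141] [ 0.47060395 -0.25535334  0.13617544] [ 0.49015816 -0.23686147  0.14135885] 41
```

View pics/topc.png

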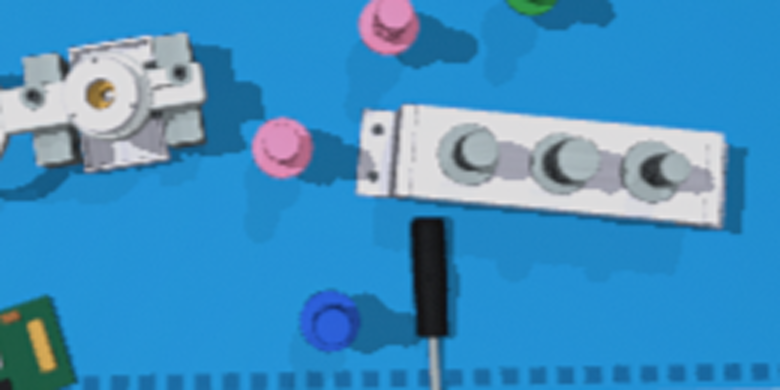

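View pics/scc.png

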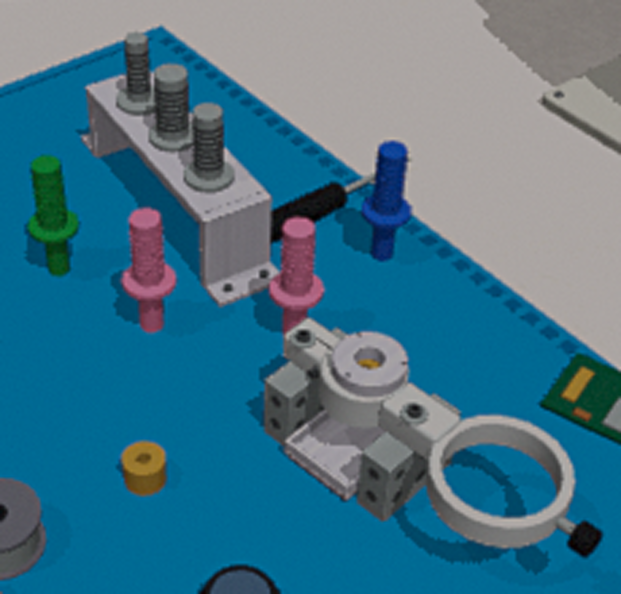

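```bash
cat >> h.py <<'E'
from scipy.optimize import least_squares
def Rt(rpy):
    from scipy.spatial.transform import Rotation as Ro
    return Ro.from_euler("xyz",rpy,degrees=True)
def plan(st,pos,yaw,roll=-90,pitch=0):
    R0=Rt(st["tcp_rot"]);R1=Rt([roll,pitch,yaw])
    rv=(R0.inv()*R1).as_rotvec()/(np.pi/2); sh=R0.inv().apply(np.array(pos)-st["ee_pos"])/.2
    return np.round(rv,4),np.round(sh,4)
E
python3 - <<'E'
from h import *
from station import r
for n in("top","scene"):
    s=pickle.load(open(n+"0.pkl","rb"));W=cloud(s)
    bx=(180,195,255,252) if n=="top" else (290,210,370,295)
    m=np.zeros((420,560),bool);m[bx[1]:bx[3],bx[0]:bx[2]]=1
    m&=(W[...,2]>.086)
    # largest component
    k,l,st,c=cv2.connectedComponentsWithStats(m.astype(np.uint8));i=1+st[1:,4].argmax()
    m=l==i;q=W[m];print(n,"cap",len(q),np.median(q,0),q.min(0),q.max(0),c[i],np.percentile(q[:,2],[5,25,50,75,95]))
    g=s["frame"].astype(int)
    cs,_=cv2.findContours(m.astype(np.uint8),cv2.RETR_CCOMP,cv2.CHAIN_APPROX_NONE)
    for ct in cs:
        if len(ct)<8: continue
        P=rayz(s,ct.reshape(-1,2),np.median(q[:,2]))[:,:2]
        f=least_squares(lambda x:np.hypot(*(P-x[:2]).T)-x[2],[*P.mean(0),.02],loss="soft_l1",f_scale=.001);print(len(ct),f.x)
    # table height check
    w=W[300:310,200:230] if n=="top" else W[250:262,210:230]
    print("mat",np.nanmedian(w[...,2]))
E
```

```text
top cap 452 [0.53698009 0.12174381 0.0952876 ] [0.51156168 0.09260681 0.08606007] [0.56227103 0.14795625 0.10046849] [212.89380531 221.09292035] [0.09158645 0.09411617 0.0952876  0.09640902 0.09814501]
82 [0.53716678 0.12200804 0.02499368]
29 [0.53704236 0.1220796  0.01049203]
mat 0.0003843279126808236
scene cap 496 [0.53886562 0.12589159 0.09492953] [0.51138845 0.09837227 0.08617181] [0.56269315 0.14929287 0.09856555] [336.45564516 234.15524194] [0.08766119 0.0935982  0.09492953 0.09583134 0.09701818]
74 [0.53914997 0.12576598 0.02693944]
23 [0.53949881 0.12570177 0.00793583]
mat 0.00016506197356255906
```

```bash
python3 - <<'E'
from h import *
from station import r
st=r.sense();s=pickle.load(open("wrist0.pkl","rb"));R,t=cam(s);R0=Rt(st["tcp_rot"])
print("cam in tool mm",R0.inv().apply(-R.T@t-st["ee_pos"])*1e3,"axis",R0.inv().apply(R.T[:,2]))
print(plan(st,[.25,.44,.25],50))
E
```

```text
cam in tool mm [  -0.67870037 -162.44066502   69.52560114] axis [ 4.83894216e-04  9.65780948e-01 -2.59358683e-01]
(array([0.    , 0.3026, 0.    ]), array([-0.7031, -0.1365, -0.7332]))
```

Emit:
{"op": "servo_tool", "data": {"plan": [[0,0.3,0,-0.7,-0.14,-0.73,0],[0,0.3,0,-0.7,-0.14,-0.73,0],[0,0.3,0,-0.7,-0.14,-0.73,0],[0,0.3,0,-0.7,-0.14,-0.73,0],[0,0.3,0,-0.7,-0.14,-0.73,0],[0,0.3,0,-0.7,-0.14,-0.73,0]]}}

```text
time_s: 1.65
ee_pos: [0.2503, 0.4402, 0.2513]
tcp_rot: [-90.0, -0.1, 50.1]
ft_force: [-0.5, 0.7, 0.3]
grip_width: 0.088
```

```bash
python3 - <<'E'
from h import *
from station import r
st=r.sense();print(st["ee_pos"],st["tcp_rot"])
print(plan(st,[.40,.22,.25],20))
E
```

```text
[0.25032847 0.44024519 0.25125854] [-8.99771167e+01 -6.97189154e-02  5.01035161e+01]
(array([-0.0005,  0.3345,  0.0007]), array([-0.3649,  0.0053, -1.2805]))
```

Emit:
{"op": "servo_tool", "data": {"plan": [[0,0.3,0,-0.3,0,-1,0],[0,0.3,0,-0.3,0,-1,0],[0,0.3,0,-0.3,0,-1,0],[0,0.3,0,-0.3,0,-1,0],[0,0.3,0,-0.3,0,-1,0]]}}

```text
time_s: 2.15
ee_pos: [0.3666, 0.2649, 0.2506]
tcp_rot: [-90.0, -0.0, 23.1]
ft_force: [-0.4, -0.5, 0.7]
grip_width: 0.0877
```

```bash
python3 - <<'E'
from h import *
from station import r
st=r.sense();print(st["ee_pos"],st["tcp_rot"])
print(plan(st,[.46,.07,.23],-5))
E
```

```text
[0.36659721 0.26487377 0.25058004] [-9.00316991e+01 -1.24394163e-02  2.30726818e+01]
(array([3.000e-04, 3.119e-01, 2.000e-04]), array([ 0.0478,  0.1035, -1.0794]))
```

Emit:
{"op": "servo_tool", "data": {"plan": [[0,0.3,0,0.05,0,-1,0],[0,0.3,0,0.05,0,-1,0],[0,0.3,0,0.05,0,-1,0],[0,0.3,0,0.05,0,-1,0],[0,0.3,0,0.05,0,-1,0]]}}

```text
time_s: 2.65
ee_pos: [0.4557, 0.0843, 0.2508]
tcp_rot: [-90.0, -0.1, -4.0]
ft_force: [-0.1, 0.7, -0.3]
grip_width: 0.0878
```

```bash
python3 - <<'E'
from h import *
from station import r
st=r.sense();print(st["ee_pos"],st["tcp_rot"])
w=r.snapshot("wrist");pickle.dump((w,st),open("w1.pkl","wb"));cv2.imwrite("pics/w1.png",w["frame"])
print(plan(st,[.4936,-.1235,.22],-6.3))
E
```

```text
[0.45571534 0.08430289 0.2507632 ] [-90.01736039  -0.09099528  -4.00671039]
(array([0.0002, 0.0255, 0.001 ]), array([ 0.2613,  0.1545, -1.0232]))
```

View pics/w1.png

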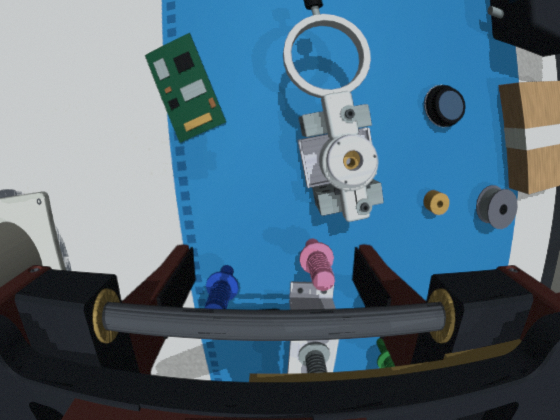

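Emit:
{"op": "servo_tool", "data": {"plan": [[0,0.025,0,0.26,0.1,-0.95,0],[0,0.025,0,0.26,0.1,-0.95,0],[0,0.025,0,0.26,0.1,-0.95,0],[0,0.025,0,0.26,0.1,-0.95,0],[0,0.025,0,0.26,0.1,-0.95,0],[0,0.025,0,0.26,0.1,-0.95,0]]}}

```text
time_s: 3.3
ee_pos: [0.4927, -0.1048, 0.2301]
tcp_rot: [-89.9, 0.1, -6.0]
ft_force: [-0.8, 1.1, -0.9]
grip_width: 0.0879
```

```bash
python3 - <<'E'
from h import *
from station import r
st=r.sense();print(st["ee_pos"],st["tcp_rot"])
w=r.snapshot("wrist");pickle.dump((w,st),open("w2.pkl","wb"))
cv2.imwrite("pics/w2.png",w["frame"])
W=cloud(w,True)
m=(W[...,2]>.133)&(W[...,2]<.15)&(abs(W[...,0]-.49)<.05)&(W[...,1]>-.28)&(W[...,1]<-.09)
q=W[m]; print(len(q), np.median(q,0) if len(q) else 0, q.min(0) if len(q) else 0,q.max(0) if len(q) else 0)
# hole in w1
w1,s1=pickle.load(open("w1.pkl","rb"));W=cloud(w1,True)
m=(W[...,2]>.088)&(abs(W[...,0]-.537)<.04)&(abs(W[...,1]-.122)<.04)
q=W[m];zt=np.median(q[:,2]);print("cap",len(q),np.median(q,0),q.min(0),q.max(0))
cs,_=cv2.findContours(m.astype(np.uint8),cv2.RETR_CCOMP,cv2.CHAIN_APPROX_NONE)
for ct in cs:
    if len(ct)<8: continue
    ct=ct.reshape(-1,2);P=W[ct[:,1],ct[:,0],:2];P=P[~np.isnan(P).any(1)]
    f=least_squares(lambda x:np.hypot(*(P-x[:2]).T)-x[2],[.537,.122,.02],loss="soft_l1",f_scale=.001);print(len(ct),f.x)
a=cv2.resize(w1["frame"][110:230,290:420],None,fx=4,fy=4,interpolation=cv2.INTER_CUBIC);cv2.imwrite("pics/w1c.png",a)
E
```

```text
[ 0.49271036 -0.10476434  0.2301436 ] [-8.99455745e+01  6.31610804e-02 -5.99594831e+00]
1414 [ 0.48961616 -0.17620635  0.14095414] [ 0.47114713 -0.26012756  0.13302596] [ 0.50646499 -0.1145232   0.1437857 ]
cap 21100 [0.5131788  0.10352531 0.35479965] [0.49700194 0.08200017 0.08800046] [0.56381005 0.14568391 0.37555028]
857 [0.51416922 0.09825888 0.01653864]
8 [ 9.55800469  5.46424771 10.52509025]
10 [3.60267634 1.7459745  3.51247136]
11 [0.50117666 0.1025734  0.00057469]
8 [4.58617819 4.82031587 6.23695392]
8 [0.51072025 0.10266924 0.00203817]
8 [0.4978068  0.10338063 0.00065407]
9 [0.52813566 0.11489043 0.01833464]
8 [13.68530761 15.61984647 20.35214071]
8 [0.52201627 0.10119622 0.00097894]
9 [0.52345293 0.10567123 0.00593045]
8 [4.76967728 6.63220282 7.79185903]
14 [3.35510389 5.86987192 6.42597636]
21 [0.5262071  0.11020911 0.0103123 ]
141 [0.53812396 0.12071412 0.02496077]
55 [0.53801174 0.12048686 0.01048652]
```

View pics/w2.png

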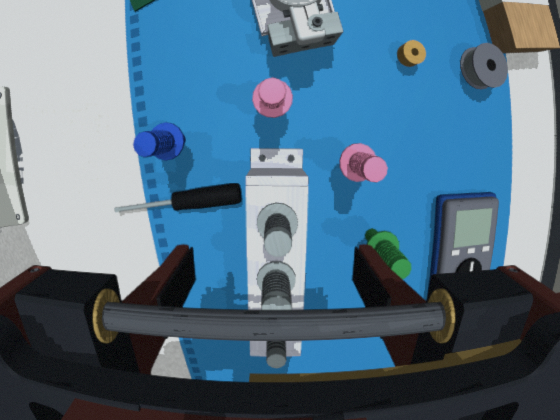

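View pics/w1c.png

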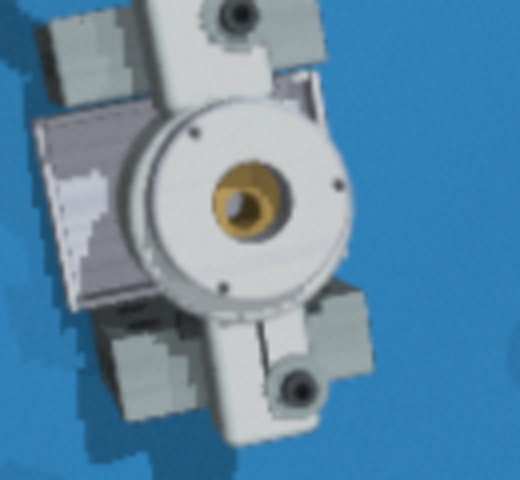

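```bash
python3 - <<'E'
from h import *
w,st=pickle.load(open("w2.pkl","rb"));W=cloud(w,True)
for c in [(.4935,-.123),(.4865,-.185),(.480,-.247)]:
    d=np.hypot(W[...,0]-c[0],W[...,1]-c[1])
    for lo,hi,n in((.137,.15,"top"),(.0785,.085,"flange")):
        m=(W[...,2]>lo)&(W[...,2]<hi)&(d<.027);q=W[m]
        if len(q)<20: print(n,len(q));continue
        h=cv2.convexHull(q[:,:2].astype(np.float32)).reshape(-1,2)
        f=least_squares(lambda x:np.hypot(*(h-x[:2]).T)-x[2],[*c,.012],loss="soft_l1",f_scale=.001)
        print(c,n,len(q),f.x,np.median(q[:,2]))
a=cv2.resize(w["frame"][140:390,200:360],None,fx=2.4,fy=2.4,interpolation=cv2.INTER_CUBIC);cv2.imwrite("pics/w2c.png",a)
E
```

```text
(0.4935, -0.123) top 613 [ 0.49488421 -0.12589832  0.01150655] 0.14115186593091028
(0.4935, -0.123) flange 622 [ 0.49486775 -0.12604815  0.02031834] 0.08123925988993705
(0.4865, -0.185) top 395 [ 0.48752754 -0.18726315  0.01308911] 0.14108861979830045
(0.4865, -0.185) flange 471 [ 0.48732998 -0.1884692   0.02070696] 0.0811924606753531
(0.48, -0.247) top 269 [ 0.48073529 -0.24972655  0.0099574 ] 0.1409006478208869
flange 0
```

View pics/w2c.png

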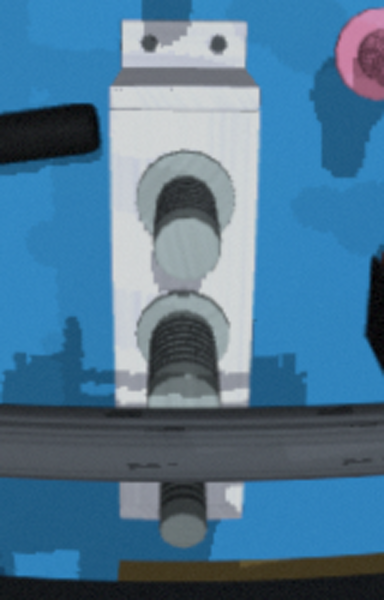

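```bash
python3 - <<'E'
from h import *
from station import r
st=r.sense();print(st["ee_pos"],st["tcp_rot"])
print(plan(st,[.4943,-.125,.2],-6.5));print(plan(st,[.4943,-.125,.099],-6.5))
E
```

```text
[ 0.49247027 -0.10412381  0.23027532] [-8.99529052e+01  6.13831970e-02 -5.91914922e+00]
(array([-0.0005,  0.0065, -0.0007]), array([ 0.02  ,  0.1513, -0.103 ]))
(array([-0.0005,  0.0065, -0.0007]), array([ 0.0206,  0.6563, -0.1034]))
```

Emit:
{"op": "servo_tool", "data": {"plan": [[0,0.0065,0,0.02,0.15,-0.103,0],[0,0.0065,0,0.02,0.15,-0.103,0],[0,0.0065,0,0.02,0.28,-0.103,0],[0,0.0065,0,0.02,0.41,-0.103,0],[0,0.0065,0,0.02,0.53,-0.103,0],[0,0.0065,0,0.02,0.656,-0.103,0],[0,0.0065,0,0.02,0.656,-0.103,0],[0,0.0065,0,0.02,0.656,-0.103,0]]}}

```text
time_s: 4.15
ee_pos: [0.4945, -0.1256, 0.1002]
tcp_rot: [-90.0, 0.0, -6.5]
ft_force: [1.1, -0.3, 1.1]
grip_width: 0.0876
```

```bash
python3 - <<'E'
from h import *
from station import r
st=r.sense();print(st["ee_pos"],st["tcp_rot"],st["ft_force"],st["wrist_torque"])
w=r.snapshot("wrist");cv2.imwrite("pics/w3.png",w["frame"]);pickle.dump((w,st),open("w3.pkl","wb"))
E
```

```text
[ 0.49447994 -0.12556168  0.10017422] [-8.99830076e+01  2.91014928e-02 -6.49135362e+00] [ 1.07321933 -0.3155522   1.09523748] [-0.06784339  0.05088536  0.00226584]
```

View pics/w3.png

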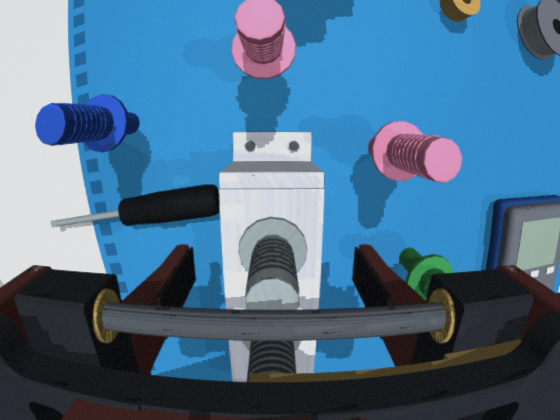

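The drift, the front one with its top at about (272,290), sits centred between the fingers at 193 and 355. I'm closing the gripper.

Emit:
{"op": "servo_tool", "data": {"plan": [[0,0,0,0,0,0,0.5],[0,0,0,0,0,0,0.7],[0,0,0,0,0,0,1],[0,0,0,0,0,0,1],[0,0,0,0,0,0,1],[0,0,0,0,0,0,1],[0,0,0,0,0,0,1],[0,0,0,0,0,0,1]]}}

```text
time_s: 5.0
ee_pos: [0.4942, -0.1271, 0.0994]
tcp_rot: [-90.0, 0.0, -6.6]
ft_force: [-0.6, 0.7, -1.0]
grip_width: 0.0272
```

```bash
python3 - <<'E'
from h import *
from station import r
st=r.sense();print(st)
E
```

```text
{'time_s': 5.0, 'joint_positions': array([-1.57588486e+01,  2.54927238e+01,  1.12379198e+02,  1.54710498e-03,
        4.21370115e+01, -9.15359377e+00]), 'joint_vel': array([0.00702214, 0.05907958, 0.03697968, 0.01020563, 0.05361277,
       0.00538151]), 'effort': array([-9.25435801e-03, -4.70100653e+01, -1.86282349e+01,  4.66620410e-02,
        2.77723116e-02,  1.97124136e-04]), 'ee_pos': array([ 0.49415705, -0.12707851,  0.09942159]), 'tcp_rot': array([-8.99975543e+01,  8.65445633e-03, -6.60640202e+00]), 'ft_force': array([-0.59368938,  0.65374529, -0.96815834]), 'wrist_torque': array([-0.05496943,  0.06512031, -0.05553974]), 'grip_width': 0.02720793104595342}
```

Emit:
{"op": "servo_tool", "data": {"plan": [[0,0,0,0,0,0,1],[0,0,0,0,0,0,1],[0,0,0,0,0,0,1]]}}

```text
time_s: 5.3
ee_pos: [0.494, -0.127, 0.0994]
tcp_rot: [-90.0, 0.0, -6.6]
ft_force: [0.2, 0.1, -1.0]
grip_width: 0.0236
```

Emit:
{"op": "servo_tool", "data": {"plan": [[0,0,0,0,-0.05,0,1],[0,0,0,0,-0.1,0,1],[0,0,0,0,-0.18,0,1],[0,0,0,0,-0.28,0,1],[0,0,0,0,-0.4,0,1],[0,0,0,0,-0.5,0,1],[0,0,0,0,-0.5,0,1],[0,0,0,0,-0.5,0,1]]}}

```text
time_s: 6.1
ee_pos: [0.4942, -0.127, 0.1998]
tcp_rot: [-90.0, -0.1, -6.6]
ft_force: [-0.1, 0.5, -4.1]
grip_width: 0.0231
```

```bash
cat > look.py <<'E'
import sys
from h import *
from station import r
n=sys.argv[1]
st=r.sense();print(st["time_s"],st["ee_pos"],st["tcp_rot"],st["ft_force"],st["wrist_torque"],st["grip_width"])
for c in sys.argv[2:]:
    w=r.snapshot(c);cv2.imwrite(f"pics/{n}_{c}.png",w["frame"]);pickle.dump((w,st),open(f"{n}_{c}.pkl","wb"))
E
python3 look.py a wrist scene top
```

```text
6.1 [ 0.49418729 -0.12702107  0.19978731] [-9.00085016e+01 -6.10989402e-02 -6.59856719e+00] [-0.07259932  0.52453352 -4.05541808] [-0.09755172  0.07136713  0.01467835] 0.023118751412101773
```

View pics/a_wrist.png

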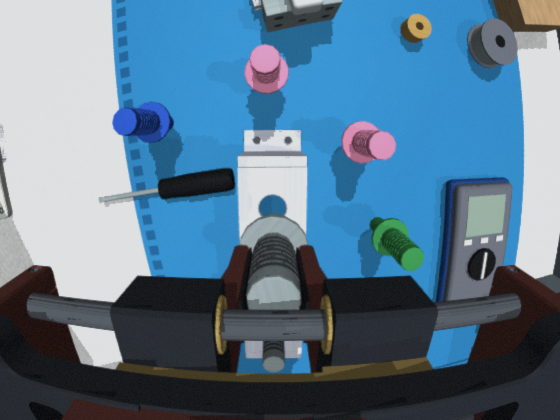

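View pics/a_scene.png

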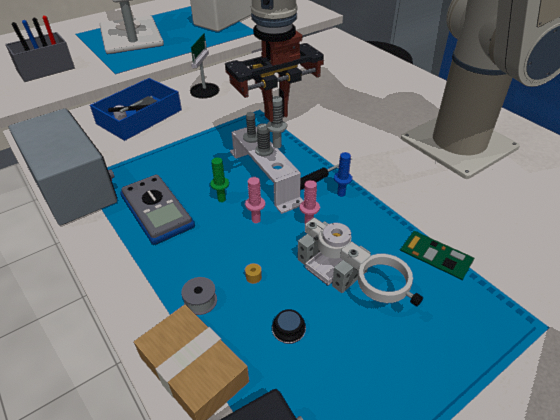

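```bash
cat >> h.py <<'E'
def circ(P,c,r0=None):
    h=cv2.convexHull(P.astype(np.float32)).reshape(-1,2)
    if r0: f=least_squares(lambda x:np.hypot(*(h-x[:2]).T)-r0,c,loss="soft_l1",f_scale=.0007)
    else: f=least_squares(lambda x:np.hypot(*(h-x[:2]).T)-x[2],[*c,.012],loss="soft_l1",f_scale=.0007)
    return f.x
E
python3 - <<'E'
from h import *
w,st=pickle.load(open("a_wrist.pkl","rb"));W=cloud(w,True);e=st["ee_pos"]
d=np.hypot(W[...,0]-e[0],W[...,1]-e[1])
z=W[...,2][d<.03];print(np.histogram(z,bins=np.arange(.06,.26,.01)))
for lo,hi in((.176,.186),(.236,.246),(.071,.0785)):
    m=(W[...,2]>lo)&(W[...,2]<hi)&(d<(.05 if lo<.1 else .026));q=W[m]
    print(lo,len(q),np.median(q[:,2]) if len(q) else 0, circ(q[:,:2],e[:2]) if len(q)>20 else 0)
    if lo<.1: continue
    c,*_=np.linalg.lstsq(np.c_[q[:,:2]-e[:2],np.ones(len(q))],q[:,2],rcond=None);print("slopes",c)
E
```

```text
(array([  13, 1909,    0,    0,    0,    0,    3,   10,    0,    0,    0,
         86, 1316,  203,  522,  725,  732, 1157, 2124]), array([0.06, 0.07, 0.08, 0.09, 0.1 , 0.11, 0.12, 0.13, 0.14, 0.15, 0.16,
       0.17, 0.18, 0.19, 0.2 , 0.21, 0.22, 0.23, 0.24, 0.25]))
0.176 1339 0.18160711147697792 [ 0.4955096  -0.12520409  0.01984686]
slopes [-0.0077555  -0.0535696   0.18223592]
0.236 2409 0.24145868855109895 [ 0.50010647 -0.12529866  0.0184439 ]
slopes [-0.01555636 -0.10122003  0.24165364]
0.071 3847 0.07534672491458005 [ 0.49475513 -0.12047282  0.04398743]
```

```bash
python3 - <<'E'
from h import *
w,st=pickle.load(open("a_wrist.pkl","rb"));W=cloud(w,True);e=st["ee_pos"]
def pl(q,n):
    f=least_squares(lambda x:(q[:,:2]-e[:2])@x[:2]+x[2]-q[:,2],[0,0,np.median(q[:,2])],loss="soft_l1",f_scale=.0007).x
    print(n,len(q),f)
u=np.arange(560)[None]+0*np.arange(420)[:,None];v=np.arange(420)[:,None]+0*u
m=(W[...,2]>.07)&(W[...,2]<.08)&(u>240)&(u<305)&(v>165)&(v<200);pl(W[m],"plate")
m=(W[...,2]>.17)&(W[...,2]<.19)&(u>240)&(u<308)&(v>212)&(v<260);pl(W[m],"flange")
q=W[m];print(circ(q[:,:2],e[:2],.021), circ(q[:,:2],e[:2]))
m=(W[...,2]>.235)&(W[...,2]<.247)&(u>250)&(u<298)&(v>262)&(v<312);pl(W[m],"top")
q=W[m];print(circ(q[:,:2],e[:2],.012), circ(q[:,:2],e[:2]))
a=cv2.resize(w["frame"][180:340,200:340],None,fx=4,fy=4,interpolation=cv2.INTER_CUBIC);cv2.imwrite("pics/ac.png",a[:600])
s,_=pickle.load(open("a_scene.pkl","rb"))
a=cv2.resize(s["frame"][60:220,220:340],None,fx=4,fy=4,interpolation=cv2.INTER_CUBIC);cv2.imwrite("pics/asc.png",a[:600])
E
```

```text
plate 2099 [8.23882434e-05 1.76257726e-03 7.53364460e-02]
flange 1396 [-0.00536615 -0.03243359  0.1820592 ]
[ 0.49525073 -0.12669721] [ 0.49577303 -0.12470051  0.01939839]
top 1701 [-0.01470073 -0.08957355  0.24179559]
[ 0.4956559  -0.12617238] [ 0.49562887 -0.12476482  0.01079783]
```

View pics/ac.png

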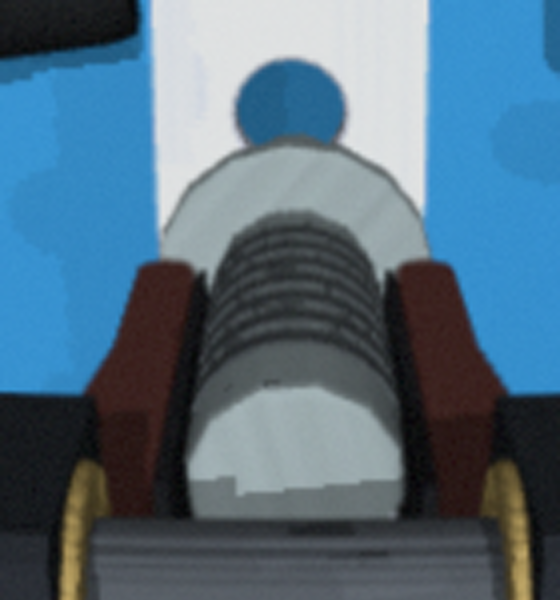

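View pics/asc.png

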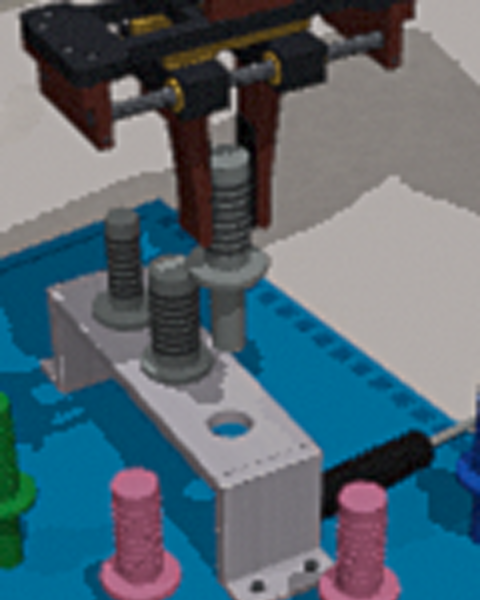

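Emit:
{"op": "servo_tool", "data": {"plan": [[0,0,0,0,-0.1,0.1,1],[0,0,0,0,-0.1,0.25,1],[0,0,0,0.01,-0.1,0.45,1],[0,0,0,0.03,-0.1,0.65,1],[0,0,0,0.05,-0.1,0.85,1],[0,0,0,0.07,-0.1,0.95,1],[0,0,0,0.07,-0.1,1,1],[0,0,0,0.07,-0.1,1,1]]}}

```text
time_s: 7.05
ee_pos: [0.5306, 0.0707, 0.2185]
tcp_rot: [-90.0, 0.1, -6.5]
ft_force: [-0.2, 0.1, -4.5]
grip_width: 0.0237
```

```bash
python3 look.py b wrist; python3 - <<'E'
from h import *
w,st=pickle.load(open("b_wrist.pkl","rb"));W=cloud(w,True)
print(plan(st,[.5368,.1193,.186],-6.6))
m=(W[...,2]>.088)&(W[...,2]<.102)&(np.hypot(W[...,0]-.537,W[...,1]-.122)<.04)
z=np.median(W[m][:,2]);print("z",z)
m=abs(W[...,2]-z)<.004; m&=(np.hypot(W[...,0]-.537,W[...,1]-.122)<.04)
cs,_=cv2.findContours(m.astype(np.uint8),cv2.RETR_CCOMP,cv2.CHAIN_APPROX_NONE)
for ct in cs:
    if len(ct)<25: continue
    ct=ct.reshape(-1,2);P=W[ct[:,1],ct[:,0],:2];ok=abs(W[ct[:,1],ct[:,0],2]-z)<.004;P=P[ok]
    f=least_squares(lambda x:np.hypot(*(P-x[:2]).T)-x[2],[.537,.122,.02],loss="soft_l1",f_scale=.0007);print(len(ct),len(P),f.x)
E
```

```text
7.05 [0.53055548 0.07072699 0.21849339] [-90.02728289   0.10451203  -6.5033753 ] [-0.18138182  0.07514743 -4.45300795] [-0.08787569  0.02187742  0.02750959] 0.02367607700292932
(array([ 0.0003,  0.0011, -0.0012]), array([0.0038, 0.1623, 0.2449]))
z 0.09667335454269185
162 162 [0.53846471 0.12051738 0.02511559]
68 68 [0.53849578 0.12062962 0.01043791]
```

View pics/b_wrist.png

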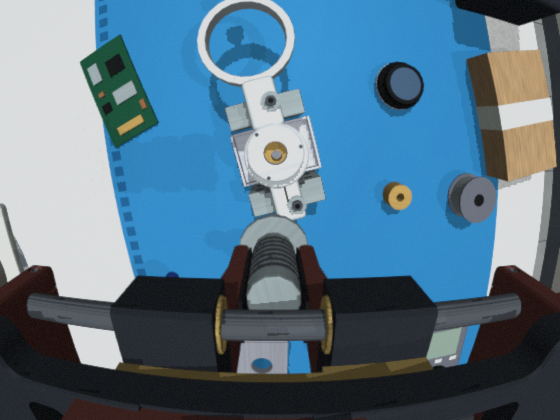

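```bash
python3 - <<'E'
from h import *
from station import r
print(plan(r.sense(),[.5372,.1194,.178],-6.5))
E
```

```text
(array([ 0.0005, -0.0005, -0.0011]), array([0.0056, 0.2031, 0.2503]))
```

Emit:
{"op": "servo_tool", "data": {"plan": [[0,0,0,0.002,0,0.12,1],[0,0,0,0.0055,0,0.22,1],[0,0,0,0.0055,0.05,0.25,1],[0,0,0,0.0055,0.15,0.25,1],[0,0,0,0.0055,0.2,0.25,1],[0,0,0,0.0055,0.2,0.25,1],[0,0,0,0.0055,0.2,0.25,1]]}}

```text
time_s: 7.8
ee_pos: [0.5378, 0.1187, 0.1793]
tcp_rot: [-90.0, 0.0, -6.7]
ft_force: [0.4, 0.6, -3.6]
grip_width: 0.0239
```

```bash
python3 look.py c wrist scene top; python3 - <<'E'
from h import *
s,_=pickle.load(open("c_scene.pkl","rb"));t,_=pickle.load(open("c_top.pkl","rb"))
cv2.imwrite("pics/cs.png",cv2.resize(s["frame"][130:270,270:400],None,fx=5,fy=5,interpolation=cv2.INTER_CUBIC)[:600])
cv2.imwrite("pics/ct.png",cv2.resize(t["frame"][170:270,160:290],None,fx=5,fy=5,interpolation=cv2.INTER_CUBIC))
E
```

```text
7.8 [0.5378461  0.11873846 0.17933318] [-9.00216560e+01  3.97281697e-02 -6.65364069e+00] [ 0.41985943  0.55614071 -3.58290382] [-0.019663    0.09699954 -0.02092641] 0.023932088187066047
```

View pics/cs.png

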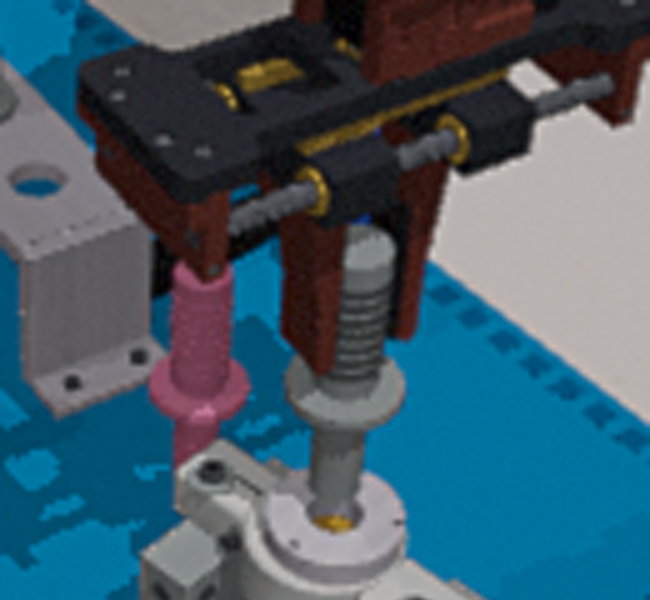

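View pics/c_wrist.png

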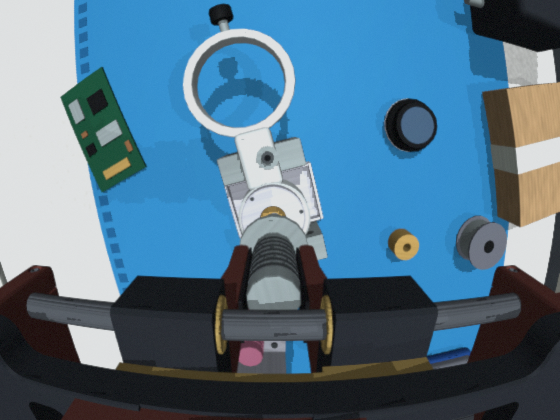

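```bash
cat > ov.py <<'E'
from h import *
import sys
def circ3(c,r,z,n=60):
    a=np.linspace(0,2*np.pi,n);return np.c_[c[0]+r*np.cos(a),c[1]+r*np.sin(a),np.full(n,z)]
def draw(s,items,box,fx,out):
    x0,y0,x1,y1=box;im=cv2.resize(s["frame"][y0:y1,x0:x1],None,fx=fx,fy=fx,interpolation=cv2.INTER_CUBIC)
    for c,r,z,col in items:
        p=(proj(s,circ3(c,r,z))-[x0,y0]+.5)*fx-.5
        cv2.polylines(im,[np.round(p).astype(int)],True,col,1)
    cv2.imwrite(out,im)
E
python3 - <<'E'
from ov import *
s0=pickle.load(open("scene0.pkl","rb"));s,st=pickle.load(open("c_scene.pkl","rb"))
h=(.5385,.1235);
draw(s0,[(h,.0255,.0967,(0,0,255)),(h,.01025,.0967,(0,0,255))],(300,205,380,275),8,"pics/o1.png")
e=st["ee_pos"];d=(e[0]+.001,e[1]+.004);zt=e[2]-.0708
draw(s,[(d,.021,zt+.052,(0,0,255)),(d,.012,zt+.112,(0,0,255)),(d,.0095,zt,(0,0,255)),(h,.01025,.0967,(0,255,0)),(h,.0255,.0967,(0,255,0))],(310,165,370,255),6.6,"pics/o2.png")
E
```

```text
(no output)
```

View pics/o1.png

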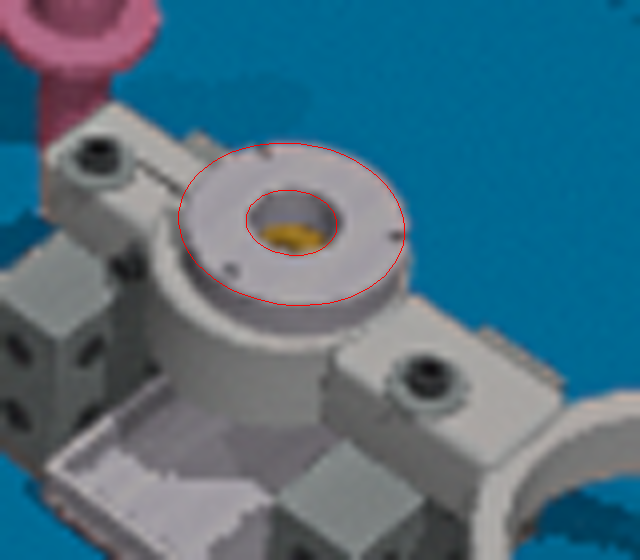

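View pics/o2.png

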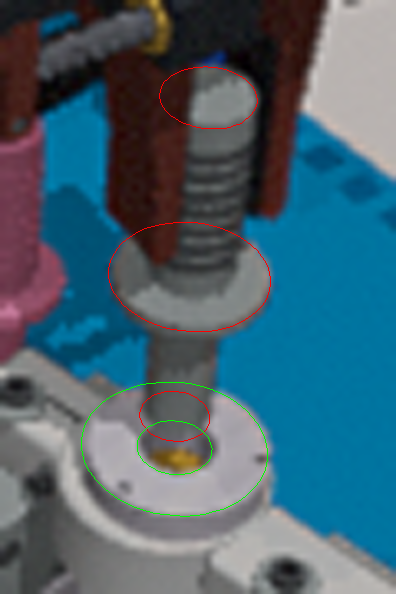

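```bash
python3 - <<'E'
from ov import *
from scipy.ndimage import map_coordinates,gaussian_filter
s0=pickle.load(open("scene0.pkl","rb"));s,st=pickle.load(open("c_scene.pkl","rb"));e=st["ee_pos"];zt=e[2]-.0708
def score(s,gm,c,r,z,sel=None):
    p=proj(s,circ3(c,r,z,90)); 
    if sel is not None: p=p[sel(p)]
    return map_coordinates(gm,[p[:,1],p[:,0]],order=1).mean()
def gm(s):
    g=cv2.cvtColor(s["frame"],cv2.COLOR_BGR2GRAY).astype(float);return gaussian_filter(np.hypot(cv2.Sobel(g,-1,1,0),cv2.Sobel(g,-1,0,1)),.6)
G0=gm(s0);G=gm(s)
best=[]
for x in np.arange(-.004,.0041,.00025):
  for y in np.arange(-.004,.0041,.00025):
    c=(.5385+x,.1235+y);best.append((score(s0,G0,c,.0255,.0967)+score(s0,G0,c,.01025,.0967),*c))
b=sorted(best)[::-1][:6];print("hole",b)
best=[]
def low(p): 
    return p[:,1]>p[:,1].mean()+1
for x in np.arange(-.004,.0041,.00025):
  for y in np.arange(-.002,.0081,.00025):
    c=(e[0]+x,e[1]+y)
    # shank side edges + flange lower front + tip
    d=[score(s,G,c,.021,zt+.052,lambda p:p[:,1]>p[:,1].mean()-2),score(s,G,c,.021,zt+.046,low)]
    for z in np.arange(.004,.038,.004):
        p=proj(s,circ3(c,.0095,zt+z,90));q=p[[p[:,0].argmin(),p[:,0].argmax()]]
        if z<.034: d.append(map_coordinates(G,[q[:,1],q[:,0]],order=1).mean()/4)
    best.append((sum(d),x,y))
print("drift",sorted(best)[::-1][:6])
E
```

```text
hole [(np.float64(405.81621313061123), np.float64(0.5375), np.float64(0.12375)), (np.float64(405.20668664382276), np.float64(0.5375), np.float64(0.1235)), (np.float64(404.8660960071401), np.float64(0.53725), np.float64(0.1235)), (np.float64(404.82721138638857), np.float64(0.53725), np.float64(0.12375)), (np.float64(404.40799537808925), np.float64(0.5375), np.float64(0.124)), (np.float64(404.20839543752686), np.float64(0.53775), np.float64(0.12375))]
drift [(np.float64(430.5870924652103), np.float64(-0.001749999999999998), np.float64(0.0017499999999999998)), (np.float64(430.5278663004169), np.float64(-0.0019999999999999983), np.float64(0.0015)), (np.float64(430.49114329218867), np.float64(-0.001749999999999998), np.float64(0.0015)), (np.float64(430.22199199541325), np.float64(-0.0019999999999999983), np.float64(0.0017499999999999998)), (np.float64(429.9510532441058), np.float64(-0.0014999999999999979), np.float64(0.0017499999999999998)), (np.float64(429.8492388312308), np.float64(-0.0014999999999999979), np.float64(0.0015))]
```

```bash
python3 - <<'E'
from h import *
from station import r
st=r.sense();print(st["ee_pos"],st["tcp_rot"])
for n in "abc":
    w,st=pickle.load(open(n+"_wrist.pkl","rb"));W=cloud(w,True);e=st["ee_pos"]
    T=Rt(st["tcp_rot"]).inv().apply((W.reshape(-1,3)-e)).reshape(W.shape)  # tool: y down, z ~ world y, x
    d=np.hypot(T[...,0],T[...,2]);h=-T[...,1]
    m=(abs(h+.0185)<.006)&(d<.026);
    m2=cv2.erode(m.astype(np.uint8),np.ones((5,5)))>0
    q=T[m2];f=least_squares(lambda x:q[:,[0,2]]@x[:2]+x[2]+q[:,1],[0,0,0],loss="soft_l1",f_scale=.0005).x
    print(n,m.sum(),m2.sum(),"slope",f, "res",np.std(q[:,[0,2]]@f[:2]+f[2]+q[:,1]))
    # rim of flange: outer contour, upper half
    cs,_=cv2.findContours(m.astype(np.uint8),cv2.RETR_EXTERNAL,cv2.CHAIN_APPROX_NONE);c=max(cs,key=len).reshape(-1,2)
    c=c[c[:,1]<245];P=T[c[:,1],c[:,0]][:,[0,2]];P=P[np.hypot(*P.T)>.016]
    print(len(P),least_squares(lambda x:np.hypot(*(P-x[:2]).T)-.0207,[0,0],loss="soft_l1",f_scale=.0005).x,least_squares(lambda x:np.hypot(*(P-x[:2]).T)-x[2],[0,0,.02],loss="soft_l1",f_scale=.0005).x)
    # handle cylinder: points between
    m=(h>-.012)&(h<.035)&(d<.016)
    k=np.argwhere(m);print("handle px",len(k))
    q=T[m]
    # cylinder fit: axis point (x,z) at h=0 & slopes, radius .012
    def F(x): 
        hh=-q[:,1];return np.hypot(q[:,0]-x[0]-x[2]*hh,q[:,2]-x[1]-x[3]*hh)-.012
    f=least_squares(F,[0,0,0,0],loss="soft_l1",f_scale=.0005);print("cyl",f.x)
E
```

```text
[0.53849705 0.11932095 0.18021601] [-8.99787443e+01 -7.19613092e-02 -6.62498115e+00]
a 1361 855 slope [-0.00071209  0.0055606  -0.01819367] res 0.0006128053682461638
102 [0.00105236 0.00044428] [0.00104957 0.00150392 0.01985592]
handle px 1779
cyl [ 0.00105755  0.00084126  0.00109382 -0.00435259]
b 1357 843 slope [-0.00278009  0.0014729  -0.01805889] res 0.0006185528412785316
102 [0.00106869 0.00041524] [0.00106779 0.00146899 0.01985803]
handle px 1774
cyl [ 0.00110365  0.00079652  0.00053189 -0.00281337]
c 1352 776 slope [-0.00328311  0.00983803 -0.01817482] res 0.0006300224637438405
102 [0.00109539 0.00048716] [0.00108869 0.00157027 0.01984252]
handle px 1779
cyl [ 0.00111237  0.00082227 -0.0001582  -0.002379  ]
```

```bash
python3 - <<'E'
from ov import *
from station import r
for i in range(1):
    st=r.sense();print(st["ee_pos"])
for n in "bc":
    w,st=pickle.load(open(n+"_wrist.pkl","rb"));W=cloud(w,True);e=st["ee_pos"];R,t=cam(w)
    print(n,"cam in tool",Rt(st["tcp_rot"]).inv().apply(-R.T@t-e))
    m=(abs(W[...,2]-.0967)<.004)&(np.hypot(W[...,0]-.538,W[...,1]-.121)<.032)
    zc=np.median(W[m][:,2])
    cs,_=cv2.findContours(m.astype(np.uint8),cv2.RETR_EXTERNAL,cv2.CHAIN_APPROX_NONE);c=max(cs,key=len).reshape(-1,2)
    if n=="c": c=c[c[:,1]<208]
    P=W[c[:,1],c[:,0],:2]
    f=least_squares(lambda x:np.hypot(*(P-x[:2]).T)-.0253,[.538,.121],loss="soft_l1",f_scale=.0005).x
    print("cap world",len(P),zc,f)
    # drift by cylinder in world of same picture
    d=np.hypot(W[...,0]-e[0],W[...,1]-e[1]);h=W[...,2]-e[2];q=W[(h>-.012)&(h<.035)&(d<.016)]
    g=least_squares(lambda x:np.hypot(*(q[:,:2]-x).T)-.012,e[:2],loss="soft_l1",f_scale=.0005).x
    print("drift world",g,"need",f-g)
s,st=pickle.load(open("c_scene.pkl","rb"));R,t=cam(s);print("scene cam",-R.T@t)
E
```

```text
[0.53849705 0.11932095 0.18021601]
b cam in tool [ 0.00135586 -0.16244611  0.07014845]
cap world 162 0.09667768702029358 [0.53847126 0.1205336 ]
drift world [0.53177514 0.07135413] need [0.00669612 0.04917946]
c cam in tool [ 0.00135339 -0.16244639  0.07016829]
cap world 84 0.09663019786626503 [0.53851222 0.12024656]
drift world [0.53904968 0.11939545] need [-0.00053747  0.00085111]
scene cam [0.95444621 0.53406773 0.69625299]
```

Emit:
{"op": "servo_tool", "data": {"plan": [[0,0,0,-0.0015,0.02,0.0035,1],[0,0,0,-0.0015,0.04,0.0035,1],[0,0,0,-0.0015,0.05,0.0035,1],[0,0,0,-0.0015,0.05,0.0035,1],[0,0,0,-0.0015,0.05,0.0035,1]]}}

```text
time_s: 8.45
ee_pos: [0.5377, 0.1203, 0.1694]
tcp_rot: [-90.0, 0.0, -6.6]
ft_force: [0.2, -0.4, -4.1]
grip_width: 0.0237
```

```bash
python3 look.py d scene; python3 - <<'E'
from ov import *
s,st=pickle.load(open("d_scene.pkl","rb"))
cv2.imwrite("pics/ds.png",cv2.resize(s["frame"][185:265,290:380],None,fx=7,fy=7,interpolation=cv2.INTER_CUBIC))
E
```

```text
8.45 [0.53766376 0.12033278 0.16937607] [-9.00054274e+01  1.16410056e-02 -6.59103704e+00] [ 0.17372549 -0.4402116  -4.08241493] [-0.12220925  0.04413913  0.04080875] 0.023722807749996813
```

View pics/ds.png

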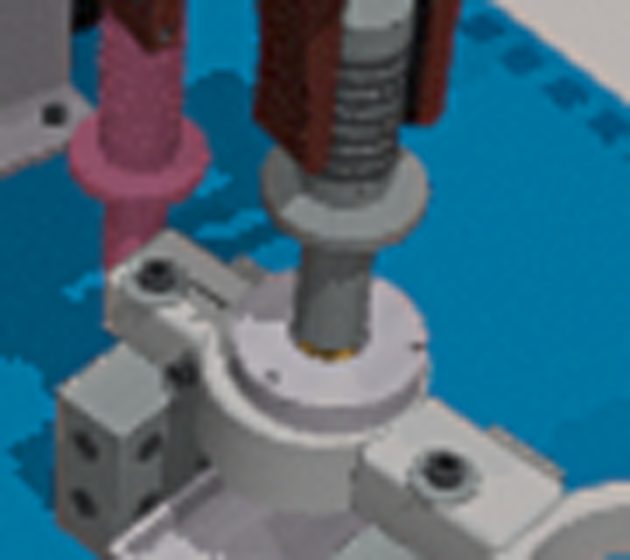

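Emit:
{"op": "servo_tool", "data": {"plan": [[0,0,0,0,0.005,0,1],[0,0,0,0,0.008,0,1],[0,0,0,0,0.01,0,1],[0,0,0,0,0.01,0,1]]}}

```text
time_s: 8.9
ee_pos: [0.5377, 0.1203, 0.1674]
tcp_rot: [-90.0, 0.0, -6.6]
ft_force: [-0.4, 0.6, -4.5]
grip_width: 0.0235
```

Emit:
{"op": "servo_tool", "data": {"plan": [[0,0,0,0,0.003,0,1],[0,0,0,0,0.005,0,1],[0,0,0,0,0.005,0,1]]}}

```text
time_s: 9.2
ee_pos: [0.5377, 0.1202, 0.1664]
tcp_rot: [-90.0, 0.0, -6.6]
ft_force: [-1.1, -0.5, -3.3]
grip_width: 0.0237
```

Emit:
{"op": "servo_tool", "data": {"plan": [[0,0,0,0,0.003,0,1],[0,0,0,0,0.005,0,1],[0,0,0,0,0.005,0,1]]}}

```text
time_s: 9.5
ee_pos: [0.5377, 0.1203, 0.1654]
tcp_rot: [-90.0, 0.0, -6.6]
ft_force: [1.1, 0.4, -3.7]
grip_width: 0.0238
```

Emit:
{"op": "servo_tool", "data": {"plan": [[0,0,0,0,0.003,0,1],[0,0,0,0,0.005,0,1],[0,0,0,0,0.005,0,1]]}}

```text
time_s: 9.8
ee_pos: [0.5377, 0.1203, 0.1644]
tcp_rot: [-90.0, 0.0, -6.6]
ft_force: [-0.1, -0.5, -3.5]
grip_width: 0.0236
```

Emit:
{"op": "servo_tool", "data": {"plan": [[0,0,0,0,0.003,0,1],[0,0,0,0,0.005,0,1],[0,0,0,0,0.005,0,1]]}}

```text
time_s: 10.1
ee_pos: [0.5376, 0.1203, 0.1634]
tcp_rot: [-90.0, 0.0, -6.6]
ft_force: [-0.2, 0.2, -4.0]
grip_width: 0.0238
```

```bash
python3 look.py e scene; python3 - <<'E'
from ov import *
s,st=pickle.load(open("e_scene.pkl","rb"))
cv2.imwrite("pics/es.png",cv2.resize(s["frame"][185:265,290:380],None,fx=7,fy=7,interpolation=cv2.INTER_CUBIC))
E
```

```text
10.1 [0.5376398  0.12028726 0.16340023] [-9.00040069e+01  9.78679021e-03 -6.59911475e+00] [-0.22379777  0.22522206 -3.99170125] [-0.01690987 -0.01523455  0.00943159] 0.023766601675780142
```

View pics/es.png

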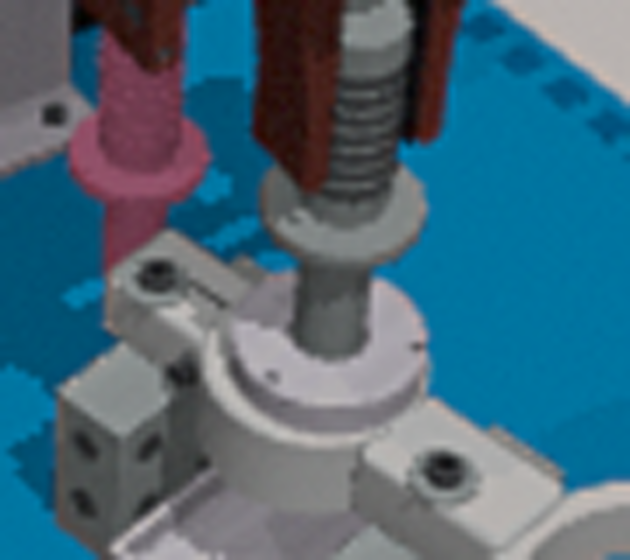

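Emit:
{"op": "servo_tool", "data": {"plan": [[0,0,0,0,0.004,0,1],[0,0,0,0,0.008,0,1],[0,0,0,0,0.01,0,1],[0,0,0,0,0.01,0,1]]}}

```text
time_s: 10.55
ee_pos: [0.5377, 0.1203, 0.1614]
tcp_rot: [-90.0, 0.0, -6.6]
ft_force: [0.2, -0.9, -3.5]
grip_width: 0.0235
```

Emit:
{"op": "servo_tool", "data": {"plan": [[0,0,0,0,0.004,0,1],[0,0,0,0,0.008,0,1],[0,0,0,0,0.012,0,1],[0,0,0,0,0.015,0,1],[0,0,0,0,0.015,0,1]]}}

```text
time_s: 11.05
ee_pos: [0.5376, 0.1203, 0.1584]
tcp_rot: [-90.0, 0.0, -6.6]
ft_force: [0.2, 0.3, -4.5]
grip_width: 0.0235
```

Emit:
{"op": "servo_tool", "data": {"plan": [[0,0,0,0,0.004,0,1],[0,0,0,0,0.008,0,1],[0,0,0,0,0.012,0,1],[0,0,0,0,0.015,0,1],[0,0,0,0,0.015,0,1]]}}

```text
time_s: 11.55
ee_pos: [0.5377, 0.1203, 0.1554]
tcp_rot: [-90.0, 0.0, -6.6]
ft_force: [-0.0, 0.1, -4.0]
grip_width: 0.024
```

Emit:
{"op": "servo_tool", "data": {"plan": [[0,0,0,0,0.004,0,1],[0,0,0,0,0.007,0,1],[0,0,0,0,0.01,0,1],[0,0,0,0,0.01,0,1]]}}

```text
time_s: 11.95
ee_pos: [0.5376, 0.1203, 0.1534]
tcp_rot: [-90.0, 0.0, -6.6]
ft_force: [0.2, 0.1, -3.8]
grip_width: 0.0234
```

Emit:
{"op": "servo_tool", "data": {"plan": [[0,0,0,0,0.003,0,1],[0,0,0,0,0.006,0,1],[0,0,0,0,0.008,0,1],[0,0,0,0,0.008,0,1]]}}

```text
time_s: 12.35
ee_pos: [0.5381, 0.1204, 0.1527]
tcp_rot: [-90.0, -0.0, -6.6]
ft_force: [-2.0, -1.0, 4.9]
grip_width: 0.0235
```

Emit:
{"op": "servo_tool", "data": {"plan": [[0,0,0,0,0.003,0,1],[0,0,0,0,0.006,0,1],[0,0,0,0,0.009,0,1],[0,0,0,0,0.012,0,1],[0,0,0,0,0.015,0,1]]}}

```text
time_s: 12.85
ee_pos: [0.5382, 0.1204, 0.1498]
tcp_rot: [-90.0, -0.1, -6.6]
ft_force: [-2.0, 0.6, 4.9]
grip_width: 0.0233
```

Emit:
{"op": "servo_tool", "data": {"plan": [[0,0,0,0,0.004,0,1],[0,0,0,0,0.008,0,1],[0,0,0,0,0.012,0,1],[0,0,0,0,0.016,0,1],[0,0,0,0,0.02,0,1],[0,0,0,0,0.024,0,1],[0,0,0,0,0.028,0,1],[0,0,0,0,0.032,0,1],[0,0,0,0,0.036,0,1],[0,0,0,0,0.04,0,1]]}}

```text
time_s: 13.85
ee_pos: [0.5382, 0.1204, 0.1418]
tcp_rot: [-90.0, -0.1, -6.6]
ft_force: [-3.0, 0.4, 5.5]
grip_width: 0.0236
```

Emit:
{"op": "servo_tool", "data": {"plan": [[0,0,0,0,0.004,0,1],[0,0,0,0,0.008,0,1],[0,0,0,0,0.012,0,1],[0,0,0,0,0.016,0,1],[0,0,0,0,0.02,0,1],[0,0,0,0,0.024,0,1],[0,0,0,0,0.028,0,1],[0,0,0,0,0.032,0,1],[0,0,0,0,0.036,0,1],[0,0,0,0,0.04,0,1]]}}

```text
time_s: 14.85
ee_pos: [0.5382, 0.1204, 0.1337]
tcp_rot: [-90.0, -0.1, -6.6]
ft_force: [-2.2, -0.0, 4.9]
grip_width: 0.0233
```

Emit:
{"op": "servo_tool", "data": {"plan": [[0,0,0,0,0.004,0,1],[0,0,0,0,0.008,0,1],[0,0,0,0,0.012,0,1],[0,0,0,0,0.016,0,1],[0,0,0,0,0.02,0,1],[0,0,0,0,0.024,0,1],[0,0,0,0,0.028,0,1],[0,0,0,0,0.03,0,1]]}}

```text
time_s: 15.65
ee_pos: [0.5374, 0.1202, 0.1262]
tcp_rot: [-90.0, 0.1, -6.6]
ft_force: [-0.6, 0.4, -3.5]
grip_width: 0.0236
```

```bash
python3 look.py f scene wrist; python3 - <<'E'
from ov import *
s,st=pickle.load(open("f_scene.pkl","rb"))
cv2.imwrite("pics/fs.png",cv2.resize(s["frame"][190:310,280:390],None,fx=5,fy=5,interpolation=cv2.INTER_CUBIC))
E
```

```text
15.65 [0.53736686 0.12018346 0.12624163] [-9.00184933e+01  5.26679714e-02 -6.60294675e+00] [-0.63587896  0.4213417  -3.53400913] [-0.09405369  0.10397877 -0.03197078] 0.02357586840058739
```

View pics/fs.png

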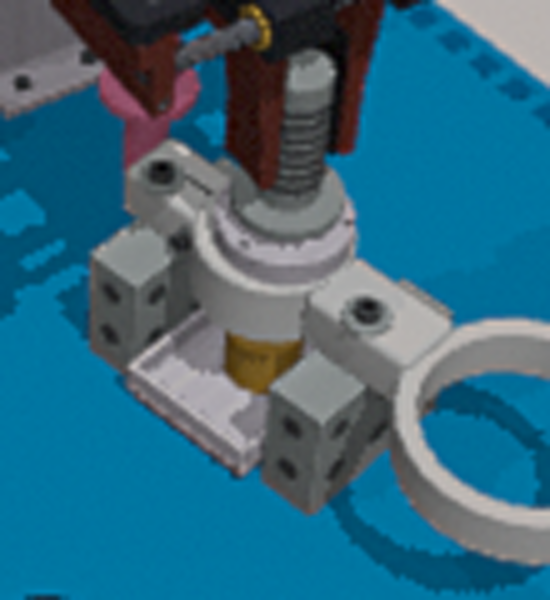

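Emit:
{"op": "servo_tool", "data": {"plan": [[0,0,0,0,0.004,0,1],[0,0,0,0,0.008,0,1],[0,0,0,0,0.011,0,1],[0,0,0,0,0.013,0,1],[0,0,0,0,0.015,0,1],[0,0,0,0,0.015,0,1]]}}

```text
time_s: 16.35
ee_pos: [0.5377, 0.1203, 0.1238]
tcp_rot: [-90.0, 0.0, -6.6]
ft_force: [0.6, 0.3, -4.6]
grip_width: 0.0235
```

Emit:
{"op": "servo_tool", "data": {"plan": [[0,0,0,0,0.002,0,1],[0,0,0,0,0.004,0,1],[0,0,0,0,0.004,0,1]]}}

```text
time_s: 16.65
ee_pos: [0.5377, 0.1203, 0.123]
tcp_rot: [-90.0, 0.0, -6.6]
ft_force: [-0.7, 0.3, -4.3]
grip_width: 0.0235
```

Emit:
{"op": "servo_tool", "data": {"plan": [[0,0,0,0,0.002,0,1],[0,0,0,0,0.004,0,1],[0,0,0,0,0.004,0,1]]}}

```text
time_s: 16.95
ee_pos: [0.5376, 0.1203, 0.1222]
tcp_rot: [-90.0, 0.0, -6.6]
ft_force: [-0.5, 0.6, -3.7]
grip_width: 0.0236
```

Emit:
{"op": "servo_tool", "data": {"plan": [[0,0,0,0,0.002,0,1],[0,0,0,0,0.004,0,1],[0,0,0,0,0.004,0,1]]}}

```text
time_s: 17.25
ee_pos: [0.5377, 0.1203, 0.1214]
tcp_rot: [-90.0, 0.0, -6.6]
ft_force: [-0.1, 0.1, -3.6]
grip_width: 0.0234
```

Emit:
{"op": "servo_tool", "data": {"plan": [[0,0,0,0,0.002,0,1],[0,0,0,0,0.003,0,1],[0,0,0,0,0.003,0,1]]}}

```text
time_s: 17.55
ee_pos: [0.5377, 0.1203, 0.1208]
tcp_rot: [-90.0, 0.0, -6.6]
ft_force: [0.2, 0.0, -4.2]
grip_width: 0.0233
```

Emit:
{"op": "servo_tool", "data": {"plan": [[0,0,0,0,0.002,0,1],[0,0,0,0,0.003,0,1],[0,0,0,0,0.003,0,1]]}}

```text
time_s: 17.85
ee_pos: [0.5378, 0.1203, 0.1207]
tcp_rot: [-90.0, -0.0, -6.6]
ft_force: [-2.0, 1.0, 2.7]
grip_width: 0.0238
```

Emit:
{"op": "servo_tool", "data": {"plan": [[0,0,0,0,0.001,0,1],[0,0,0,0,0.001,0,1],[0,0,0,0,0.001,0,1]]}}

```text
time_s: 18.15
ee_pos: [0.5378, 0.1203, 0.1206]
tcp_rot: [-90.0, -0.0, -6.6]
ft_force: [-3.6, -0.2, 4.9]
grip_width: 0.0238
```

```bash
python3 look.py g scene wrist; python3 - <<'E'
from ov import *
s,st=pickle.load(open("g_scene.pkl","rb"))
cv2.imwrite("pics/gs.png",cv2.resize(s["frame"][190:310,280:390],None,fx=5,fy=5,interpolation=cv2.INTER_CUBIC))
E
```

```text
18.15 [0.53777995 0.12031303 0.12063253] [-8.99960286e+01 -1.39566249e-02 -6.59696383e+00] [-3.5501807  -0.23386207  4.90788342] [-0.17839122  0.56868287  0.01516799] 0.023817939696915348
```

View pics/gs.png

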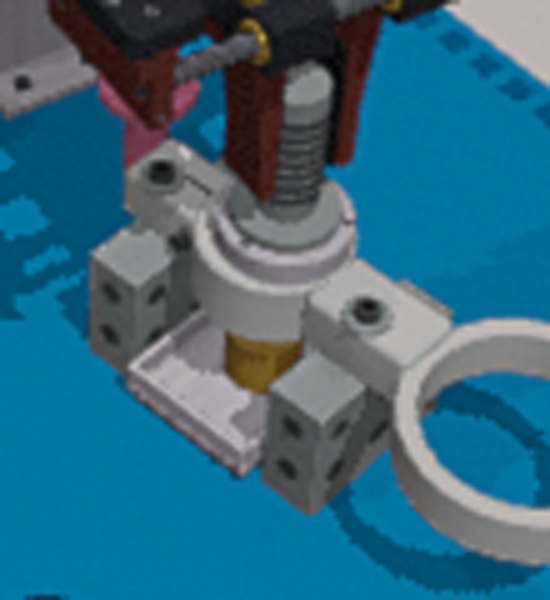

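The bush stands in the tray and the flange rests on the cap with a reaction of about 9 N. Next I draw the drift straight up.

Emit:
{"op": "servo_tool", "data": {"plan": [[0,0,0,0,-0.02,0,1],[0,0,0,0,-0.05,0,1],[0,0,0,0,-0.1,0,1],[0,0,0,0,-0.16,0,1],[0,0,0,0,-0.23,0,1],[0,0,0,0,-0.32,0,1],[0,0,0,0,-0.42,0,1],[0,0,0,0,-0.5,0,1],[0,0,0,0,-0.5,0,1]]}}

```text
time_s: 19.15
ee_pos: [0.5395, 0.1206, 0.2234]
tcp_rot: [-89.9, -0.3, -6.6]
ft_force: [1.1, -0.6, -4.5]
grip_width: 0.0233
```

```bash
python3 look.py i wrist; python3 - <<'E'
from h import *
for n in "ai":
    w,st=pickle.load(open(n+"_wrist.pkl","rb"));W=cloud(w,True);e=st["ee_pos"]
    T=Rt(st["tcp_rot"]).inv().apply((W.reshape(-1,3)-e)).reshape(W.shape);d=np.hypot(T[...,0],T[...,2]);h=-T[...,1]
    m=(abs(h+.0185)<.006)&(d<.026);m=cv2.erode(m.astype(np.uint8),np.ones((5,5)))>0;print("flange h",np.median(h[m]))
    q=T[(h>-.012)&(h<.035)&(d<.016)]
    f=least_squares(lambda x:np.hypot(q[:,0]-x[0]+x[2]*q[:,1],q[:,2]-x[1]+x[3]*q[:,1])-.012,[0,0,0,0],loss="soft_l1",f_scale=.0005);print("cyl",f.x)
print(plan(st,[.4942,-.127,.2195],-6.6))
E
```

```text
19.15 [0.53946174 0.12064519 0.22338355] [-89.8977659   -0.31352534  -6.6020925 ] [ 1.08593062 -0.58286504 -4.45119769] [-0.11898821  0.05486997  0.0066868 ] 0.023303433284275
flange h -0.01813239874168719
cyl [ 0.00105755  0.00084126  0.00109382 -0.00435259]
flange h -0.018090871118913734
cyl [ 0.00110034  0.00081105  0.00054589 -0.00298771]
(array([-0.0011, -0.    ,  0.0035]), array([-0.0825,  0.0167, -1.2561]))
```

View pics/i_wrist.png

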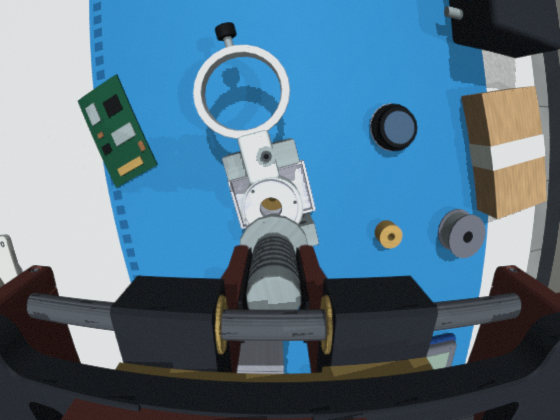

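Emit:
{"op": "servo_tool", "data": {"plan": [[0,0,0,0,0,-0.1,1],[0,0,0,-0.01,0,-0.25,1],[0,0,0,-0.03,0,-0.45,1],[0,0,0,-0.04,0,-0.65,1],[0,0,0,-0.06,0,-0.85,1],[0,0,0,-0.07,0,-0.95,1],[0,0,0,-0.07,0,-1,1],[0,0,0,-0.07,0,-1,1]]}}

```text
time_s: 20.0
ee_pos: [0.5005, -0.0775, 0.2196]
tcp_rot: [-90.0, 0.0, -6.7]
ft_force: [1.1, 0.6, -3.9]
grip_width: 0.0234
```

```bash
python3 - <<'E'
from h import *
from station import r
st=r.sense();print(st["ee_pos"],st["tcp_rot"]);print(plan(st,[.4942,-.127,.2195],-6.6))
E
```

```text
[ 0.50046246 -0.07749301  0.21962012] [-8.99947080e+01  4.36661265e-02 -6.70222608e+00]
(array([-0.0001, -0.0011, -0.0005]), array([-0.0022,  0.0006, -0.2495]))
```

Emit:
{"op": "servo_tool", "data": {"plan": [[0,0,0,-0.002,0,-0.1,1],[0,0,0,-0.002,0,-0.2,1],[0,0,0,-0.002,0,-0.25,1],[0,0,0,-0.002,0.05,-0.25,1],[0,0,0,-0.002,0.1,-0.25,1],[0,0,0,-0.002,0.1,-0.25,1],[0,0,0,-0.002,0.1,-0.25,1],[0,0,0,-0.002,0.1,-0.25,1]]}}

```text
time_s: 20.8
ee_pos: [0.4949, -0.1259, 0.2001]
tcp_rot: [-90.0, 0.0, -6.6]
ft_force: [-0.5, 0.8, -4.4]
grip_width: 0.0236
```

```bash
python3 look.py j wrist scene; python3 - <<'E'
from ov import *
w,st=pickle.load(open("j_wrist.pkl","rb"));W=cloud(w,True)
m=(abs(W[...,2]-.0753)<.004)&(abs(W[...,1]+.11)<.06)&(abs(W[...,0]-.495)<.02)
wa,_=pickle.load(open("a_wrist.pkl","rb"))
print(plan(st,[.4942,-.127,.1995],-6.6))
cv2.imwrite("pics/jc.png",np.hstack([cv2.resize(x["frame"][180:320,220:330],None,fx=3.5,fy=3.5) for x in(wa,w)]))
s,_=pickle.load(open("j_scene.pkl","rb"))
cv2.imwrite("pics/js.png",cv2.resize(s["frame"][80:210,220:330],None,fx=4.5,fy=4.5,interpolation=cv2.INTER_CUBIC))
E
```

```text
20.8 [ 0.49485904 -0.12594267  0.20006557] [-8.99958907e+01  3.70041775e-04 -6.56316193e+00] [-0.52006344  0.77970848 -4.41231745] [-0.13364253 -0.02720766  0.00533509] 0.023626605718013102
(array([-0.    ,  0.0004, -0.    ]), array([-0.0027,  0.0028, -0.0056]))
```

View pics/jc.png

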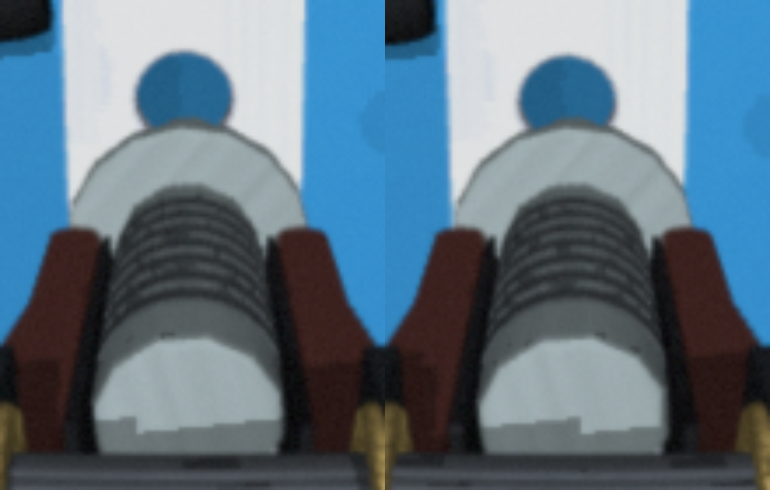

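View pics/js.png

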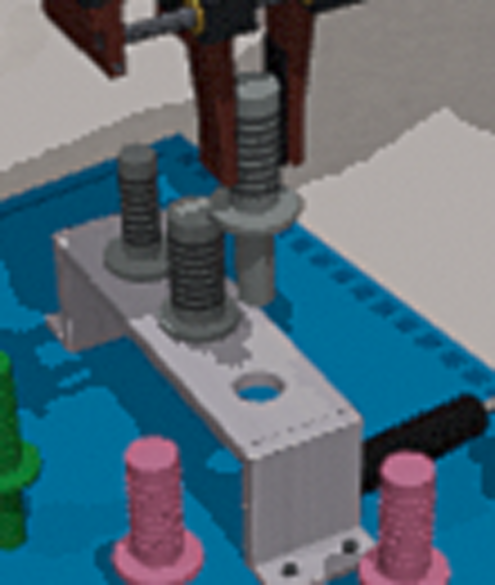

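Emit:
{"op": "servo_tool", "data": {"plan": [[0,0,0,-0.0025,0,-0.005,1],[0,0,0,-0.0025,0.08,-0.005,1],[0,0,0,-0.0025,0.16,-0.005,1],[0,0,0,-0.0025,0.23,-0.005,1],[0,0,0,-0.0025,0.23,-0.005,1],[0,0,0,-0.0025,0.26,-0.005,1],[0,0,0,-0.0025,0.29,-0.005,1],[0,0,0,-0.0025,0.29,-0.005,1]]}}

```text
time_s: 21.7
ee_pos: [0.4939, -0.1273, 0.1418]
tcp_rot: [-90.0, 0.0, -6.6]
ft_force: [-0.5, -0.3, -3.6]
grip_width: 0.0233
```

Emit:
{"op": "servo_tool", "data": {"plan": [[0,0,0,0,0.03,0,1],[0,0,0,0,0.07,0,1],[0,0,0,0,0.11,0,1],[0,0,0,0,0.15,0,1],[0,0,0,0,0.18,0,1],[0,0,0,0,0.2,0,1],[0,0,0,0,0.203,0,1],[0,0,0,0,0.203,0,1]]}}

```text
time_s: 22.5
ee_pos: [0.4941, -0.1273, 0.1014]
tcp_rot: [-90.0, 0.0, -6.6]
ft_force: [0.4, 0.3, -4.8]
grip_width: 0.0234
```

Emit:
{"op": "servo_tool", "data": {"plan": [[0,0,0,0,0.002,0,1],[0,0,0,0,0.004,0,1],[0,0,0,0,0.004,0,1]]}}

```text
time_s: 22.8
ee_pos: [0.4942, -0.1274, 0.1008]
tcp_rot: [-90.0, -0.0, -6.6]
ft_force: [-0.5, -0.1, -4.3]
grip_width: 0.0236
```

Emit:
{"op": "servo_tool", "data": {"plan": [[0,0,0,0,0.002,0,1],[0,0,0,0,0.004,0,1],[0,0,0,0,0.004,0,1]]}}

```text
time_s: 23.1
ee_pos: [0.494, -0.1273, 0.0999]
tcp_rot: [-90.0, 0.0, -6.6]
ft_force: [0.2, -0.2, -4.2]
grip_width: 0.0238
```

Emit:
{"op": "servo_tool", "data": {"plan": [[0,0,0,0,0.002,0,1],[0,0,0,0,0.003,0,1],[0,0,0,0,0.003,0,1]]}}

```text
time_s: 23.4
ee_pos: [0.4941, -0.1273, 0.0994]
tcp_rot: [-90.0, -0.0, -6.6]
ft_force: [-0.3, -0.1, -1.7]
grip_width: 0.0234
```

Emit:
{"op": "servo_tool", "data": {"plan": [[0,0,0,0,0.001,0,0.65],[0,0,0,0,0.001,0,0.6],[0,0,0,0,0.001,0,0.4],[0,0,0,0,0.001,0,0.2],[0,0,0,0,0.001,0,0],[0,0,0,0,0.001,0,0],[0,0,0,0,0.001,0,0],[0,0,0,0,0.001,0,0]]}}

```text
time_s: 24.2
ee_pos: [0.4941, -0.1273, 0.0991]
tcp_rot: [-90.0, -0.0, -6.6]
ft_force: [-0.3, -0.3, 0.7]
grip_width: 0.0797
```

```bash
python3 look.py k wrist
```

```text
24.2 [ 0.49409984 -0.12733594  0.09908074] [-9.00004932e+01 -3.05007694e-03 -6.59792782e+00] [-0.27355591 -0.30043523  0.69342396] [-0.06214496  0.08520755  0.01608003] 0.07974849303875652
```

View pics/k_wrist.png

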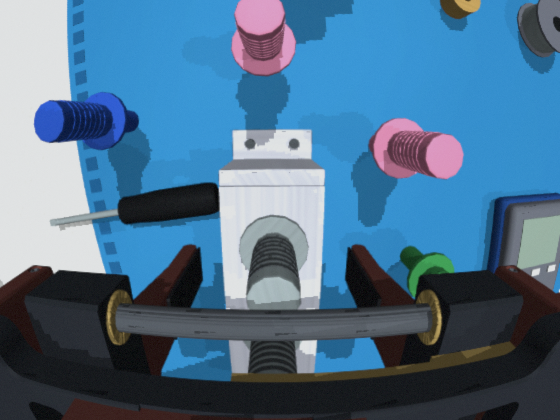

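The drift hangs upright by its flange, flat on the plate at about (273,245), and the fingers are clear of it. Now I raise the gripper.

Emit:
{"op": "servo_tool", "data": {"plan": [[0,0,0,0,-0.02,0,0],[0,0,0,0,-0.1,0,0],[0,0,0,0,-0.25,0,0],[0,0,0,0,-0.45,0,0],[0,0,0,0,-0.65,0,0],[0,0,0,0,-0.8,0,0],[0,0,0,0,-0.8,0,0],[0,0,0,0,-0.8,0,0],[0,0,0,0,-0.8,0,0]]}}

```text
time_s: 25.15
ee_pos: [0.4932, -0.1271, 0.2579]
tcp_rot: [-90.0, 0.1, -6.6]
ft_force: [0.2, 0.1, -0.3]
grip_width: 0.0877
```

```bash
python3 look.py l wrist scene top; python3 - <<'E'
from h import *
w,st=pickle.load(open("l_wrist.pkl","rb"));W=cloud(w,True)
d=np.hypot(W[...,0]-.495,W[...,1]+.126)
for lo,hi in((.137,.15),(.0785,.085)):
    q=W[(W[...,2]>lo)&(W[...,2]<hi)&(d<.027)];print(len(q),circ(q[:,:2],(.495,-.126)),np.median(q[:,2]))
E
```

```text
25.15 [ 0.49316212 -0.1270665   0.2579179 ] [-89.97918902   0.12250824  -6.60032057] [ 0.20647389  0.08573077 -0.29272792] [-0.12014467  0.13480585  0.02437252] 0.08771255215489358
525 [ 0.49527041 -0.12656969  0.01150942] 0.1411058264742951
538 [ 0.49513343 -0.12670503  0.02031777] 0.08132422179213811
```

View pics/l_scene.png

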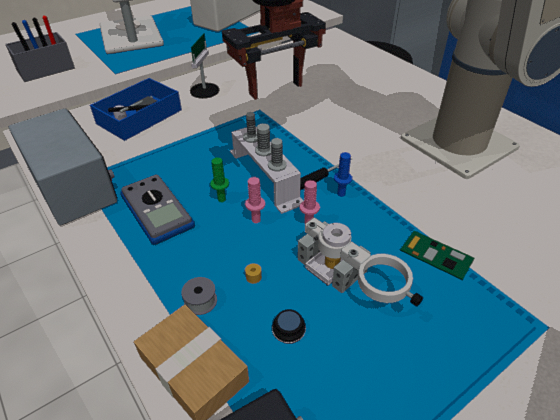

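View pics/l_wrist.png

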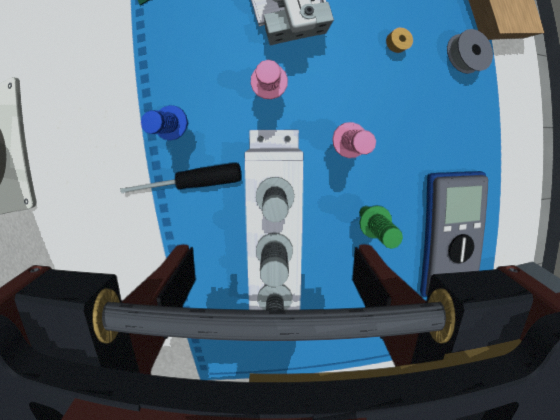

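```bash
python3 -c "
from station import r
print(r.close_job())"
```

```text
the job is handed in; nothing more can be done
None
```

The worn bush is out and standing in the tray, and the middle drift is back in its own place in the stand. I handed the job in at about 25 s of the 64 s allowed; it reports no verdict.

- **Choice of drift:** I took the drift at the carrier end of the row. Its handle measured about 23–24 mm across, against about 26 mm for the thick one and 20 mm for the thin one.
- **Pushing the bush out:** The drift went into the cap hole without any contact force I could measure. It met the bush about 14 mm down and slid it out with about 9 N. The force then dropped back to the drift's own weight, and the picture showed the bush in the tray.
- **Seating the flange:** I lowered the drift until the flange met the cap, with about 9 N vertically and 3.6 N sideways. Both are well under the 30 N that marks the carrier. The flange height at that point matched the measured cap top to within about 0.2 mm.
- **Return to the stand:** I drew the drift straight up and hung it back in the same hole. The last wrist picture puts its flange on the plate, and the flange and handle-top centres agree to about 0.2 mm, so it hangs upright.
- **Everything else:** By eye, nothing else had moved in the last pictures, and the open gripper was well clear.

**Check that disagreed:** Before insertion, the scene and wrist cameras differed by about 1.5–3 mm on how far the drift was from the hole. I set the position between the two and let the free entry confirm it. The small sideways force, and a moment of about 0.6 N m at the wrist with the flange down, suggest the drift was slightly off-centre or slightly tilted.

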